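# Separator on, zero the scale with a stylus, stack the next slab

## Robot

A 7-joint arm with a two-finger parallel gripper is mounted at the origin on the work surface. World frame = base frame: x ahead of the robot, y to its left, z up, the work surface at z = 0. Lengths are in mm, angles in rad, forces in N, time in s.
With the tool pointing down it reaches from about 400 to 875 mm from the base axis. Payload 4.4 kg.
Tool frame: the origin (TCP) lies at the very end of the fingers, on their centre line; the grasp point (between the pads) lies 19 mm behind it; z points along the fingers, y is the line along which they close (so a half turn about z gives the same grasp; the last joint's range is limited). The gripper opens to 85 mm and grips with 20 to 120 N. Pads are 22 mm wide; open, the fingers measure 114 mm over their backs; the gripper's body (76 mm by 85 mm) begins 54 mm behind the grasp point. The pads swing forward as they close: fully open they stand 13 mm farther back than shut.
Start: joints at [1.247, 0.628, 0.038, 1.517, -0.027, 0.996, -0.02], TCP at [165.747, -628.527, 231.313] pointing down, gripper open.
Joint ranges: [-3.06, 3.06], [-0.37, 2.12], [-1.25, 1.32], [0.18, 2.47], [-1.1, 4.24], [0.23, 1.98], [-2.94, 2.94]. Speed limits (rad/s): [2.57, 2.57, 3.14, 3.14, 3.14, 3.14, 3.14].

## Interface

Orientations are given as [roll, pitch, yaw] about the fixed x, y, z axes, in that order (R = Rz(yaw) Ry(pitch) Rx(roll)).
In Python, from cell import status, get_image, ctrl, models gives the robot as it stands.
- The arm moves only by the shell command python3 -m handwheel 'ROWS' [OPENING]. ROWS is JSON, a list of rows, each an object with "delta_pos": the shift along the world's x, y, z in cm, a list of three; "yaw": the turn about the world's z in rad. A call has 1 to 10 rows; each row shifts and turns the commanded pose from where the row before left it; what a row does not reach is not made up. A row lasts 1/12 s, in which the tool goes at most 41.7 mm and 7.16 degrees, less where a joint would pass 70% of its speed; a pose out of reach is approached as far as the arm can. A call is refused whole if a number of a shift passes 4.17 or a number of a turn 0.125, either way. A call with a gripper value outside its range is refused whole. OPENING is the opening, from -1 (shut) to 1 (fully open), set as the call begins (- or left out, the last holds). The fingers move at their own pace and stop on an object; the grip force is fixed at half the most. Time passes only in rows, so rows that do not move let the fingers close. It gives the time, the measured TCP pose, the force, the opening and the grip force at its end, in the units of the state.
- status.read_state(): the state, without advancing time (a new reading comes with each control period).
- get_image(name): name is "scene" or "top" or "wrist"; returns a dict with "color" (400x640x3 uint8, red, green, blue), "z_map" (400x640 float32, mm along the optical axis (not along the pixel's ray), 0 where there is no reading), "fx", "fy", "cx", "cy" (pixels), "k1" (the pictures are not rectified: a ray, as slopes to the right and down, at radius r is drawn at 1 + k1 r^2 times it, then the intrinsics apply), "position" and "rotation" of the camera in the world; the wrist camera has in their place "hand_eye" (4x4, takes a point from camera to tool coordinates, whose origin is the TCP and whose axes are the flange's). Camera axes: x right, y up, looking along -z (the intrinsics and any distortion apply to the point x, -y, -z); pixel columns grow to the right and rows downward; lengths in mm; the calibration is good to about 2 mm. A picture is of the moment at which its call begins: read the wrist's pose just before it.
- ctrl.finish_job(): hands the job in; it is judged then, once.
Trained networks look in a picture, given as the dict that the camera call returned (one of the last four; its "shot" number tells which), for a name from the list of things; names that differ only in an ending like _2 or _b are one class to them, and where a whole thing is asked for, a point or a joint stands for the part that bears it (a point fixed in the world has none). Each returns a list of dicts, best first, with "score" (0 to 1); they miss things now and then, are a little off and sometimes report something else, mostly with a low value. They report only what shows in the picture. A call takes as long as a camera call. They do not tell look-alikes from the thing itself.
- models.boxes_of(picture, name): "rect" ([left, top, right, bottom] in pixels, round what is visible of it).
The state is a dict: "clock": time; "qpos": joint angles; "qd": joint speeds; "tau": joint torques, N m; "eef_pos": TCP position; "tool_rot": TCP orientation; "force": force on the tool from outside, world axes, zero at the start; "torque": the same for the moment, N m; "width": finger opening in mm; "gripper_force": force on a finger pad.
Only numpy, scipy, OpenCV 4.12 (cv2) and the standard library are available. Lean on these libraries where they do the work, as an engineer would, in place of code of your own. Each camera call takes 0.05 s, during which the arm holds its last target. There are 200 camera calls.

## Task

Lay the cardboard separator squarely on the stoneware slab that is on the scale, then zero the scale by pressing the key sunk in the round hole of its indicator panel right down with the stylus tip and holding it for about half a second - gently, the key breaks if forced. Then put the second slab squarely on the separator and have the stylus lying in its wooden rest again at the end. Set things down gently, do not shift the first slab, and leave the other wares alone.

Things in the scene. Friction and masses are not known exactly. Their poses are not given: they have to be found in the camera images.
- scale: Bench scale, fixed: grey base 190 x 160 mm with a flat steel pan 180 (x) x 150 (y) mm, whose top is 50 mm above the table. Origin on the table under its centre.
- slab_low: First white stoneware slab, 108 (x) x 58 (y) x 18 (z) mm, lying on the scale pan. Origin: centre of its underside; z up.
- slab_up: Second white stoneware slab, same 108 x 58 x 18 mm, about 0.25 kg, lying on a wooden stand: two battens 44 mm wide in y, at 35 mm either side of the slab's middle, tops 24 mm above the table (the board lies on a like stand). The separator is 3 mm wider on each side, so grip the slab by its upper half if the fingertips are not to land on it. Origin: centre of its underside; z up.
- board: Cardboard separator, rigid, 116 (x) x 64 (y) x 6 (z) mm, on its own wooden stand, underside 24 mm above the table. Origin: centre of its underside; z up.
- stylus: Stylus lying level in its rest: black square handle 104 (x) x 12 x 12 mm and a thin steel rod of 7 mm diameter with a round end, out to the -x end; 50 g. Origin: middle of the handle's length, centre of its underside; the handle's middle line is 6 mm above it along z, the tip is at (-107, 0, 6) mm. The handle is free to be gripped between the rest's two saddles.
- stylus_tip (a point): The very end of the stylus rod, 107 mm from the handle's middle along the stylus's -x.
- pen_rest: Wooden rest of the stylus, fixed: base plate 110 x 50 x 4 mm with two notched saddles, each 12 mm long (x) and centred 43 mm from the middle; notches 18 mm wide, notch floors 24 mm above the table, sides up to 31 mm. Origin on the table under its centre; the stylus lies along its x.
- console: Indicator of the scale, a fixed grey desk case 115 (x) x 130 (y) x 105 mm high with a sloped front panel. The panel's outward normal is (cos 35, 0, sin 35 deg) in the console's frame: it looks to the console's +x and 35 degrees up, so the stylus goes in along (-0.819, 0, -0.574). Origin on the table under its centre.
- key_mouth (a point): Centre of the mouth of the round hole (13 mm diameter) in the panel's face, flush with the face; axes as the console's. The flat white key lies in this hole at a depth that differs each time, 6 to 11 mm below the face. The hole goes straight in along the panel's normal.
- zero_key (a joint): How far the spring key is pressed into the panel: 0 up, 0.004 m fully down. It begins to move at 2 N and is down at 5 N.
- candlestick: Bystander: white ceramic candlestick with a square foot, 80 mm wide, 126 mm tall. Origin: centre of its underside.
- vase: Bystander: small blue glazed vase, 76 mm wide, 135 mm tall. Origin: centre of its underside.
- jar: Bystander: dark lidded jar, 64 mm wide, 100 mm tall. Origin: centre of its underside.
Not all that is in view belongs to the job. Several things have the shape of the stylus; the one meant has the colours described above. Leave any red or turquoise look-alike of the slab_low alone.

How it is judged (in metres and radians):
On the way, in this order (a step that is already met when the one before it is completed fails the run):
1. the separator lies squarely on the first slab, let go (horizontal distance between board and slab_low below 0.008 m and angle between the x axis of board and the x axis of slab_low, either way round below 0.12 rad and z of board in the frame of slab_low between 0.015 and 0.021 m and contact force between the fingers and board below 0.1 N), for 0.2 s.
2. with the separator in place, the stylus tip in the hole holds the key down (horizontal distance between board and slab_low below 0.008 m and angle between the x axis of board and the x axis of slab_low, either way round below 0.12 rad and z of board in the frame of slab_low between 0.015 and 0.021 m and value of joint zero_key above 0.0032 m and distance between stylus_tip and key_mouth below 0.02 m), for 0.3 s.
3. the second slab lies squarely on the separator, let go (horizontal distance between each of board, slab_up and slab_low below 0.008 m and angle between the x axis of each of board, slab_up and the x axis of slab_low, either way round below 0.12 rad and z of board in the frame of slab_low between 0.015 and 0.021 m and z of slab_up in the frame of slab_low between 0.021 and 0.027 m and contact force between the fingers and slab_up below 0.1 N), for 0.2 s.
At the end, for the whole second after the job is handed in: Separator on the first slab, second slab on the separator, each within 8 mm and 0.12 rad of the first slab, which moved under 20 mm; key up again; stylus down in both notches of its rest, its middle within 25 mm of the rest's; all at rest and let go (horizontal distance between each of board, slab_up and slab_low below 0.008 m and angle between the x axis of each of board, slab_up and the x axis of slab_low, either way round below 0.12 rad and z of board in the frame of slab_low between 0.015 and 0.021 m and z of slab_up in the frame of slab_low between 0.021 and 0.027 m and distance of slab_low from where it was at the start of the episode below 0.02 m and angle between slab_up's own z axis and vertical below 0.05 rad and linear speed of each of slab_low, board, slab_up, stylus below 0.02 m/s and horizontal distance between stylus and pen_rest below 0.025 m and z of stylus in the frame of pen_rest between 0.018 and 0.034 m and z of stylus_tip in the frame of pen_rest between 0.02 and 0.04 m and value of joint zero_key below 0.001 m); the robot touches nothing.
It fails at once if the indicator or its key is pushed with more than 22 N (contact force between any of stylus, the arm, the fingers and console above 22 N).
It fails at once if a slab or the separator is pressed down with over 80 N (contact force between slab_up and board above 80 N or contact force between board and slab_low above 80 N).
It fails at once if the separator or the second slab is dropped on the stack (arrives faster than 0.5 m/s) ((linear speed of board above 0.5 m/s and z of board in the frame of slab_low below 0.028 m and horizontal distance between board and slab_low below 0.05 m) or (linear speed of slab_up above 0.5 m/s and z of slab_up in the frame of slab_low below 0.034 m and horizontal distance between slab_up and slab_low below 0.05 m)).
It fails at once if a bystander (candlestick, vase, jar) is moved more than 20 mm (distance of any of candlestick, vase, jar from where it was at the start of the episode above 0.02 m).
It also fails if it takes over 72 s, if anything falls off the work surface, if the arm or the gripper's body presses on something with over 40 N, if the wrist force passes 120 N, or if a joint passes its speed limit or range.

## Working session

There is one attempt and no reset: what is moved stays moved. The work goes in short steps, Python scripts to look and compute and a shell command to move; the robot and the scene stay as the last step left them, time stands still between calls to the robot, and variables do not carry over. Pictures are saved under pics/ and viewed, at most 10 in all, crops included, and the job is handed in when it is done.

```bash
ls; mkdir -p pics; cat > h.py <<'E'
import numpy as np, cv2
from scipy.spatial.transform import Rotation as R
from cell import status, get_image, ctrl, models
def pose(pic, st=None):
    if 'position' in pic: 
        return np.array(pic['rotation'],float), np.array(pic['position'],float)
    H=np.array(pic['hand_eye'],float); Rt=R.from_euler('xyz',st['tool_rot']).as_matrix()
    return Rt@H[:3,:3], Rt@H[:3,3]+np.array(st['eef_pos'])
def cloud(pic, st=None):
    h,w=pic['z_map'].shape
    v,u=np.mgrid[0:h,0:w]
    K=np.array([[pic['fx'],0,pic['cx']],[0,pic['fy'],pic['cy']],[0,0,1.]])
    p=np.stack([u,v],-1).reshape(-1,1,2).astype(float)
    n=cv2.undistortPoints(p,K,np.array([pic['k1'],0,0,0.])).reshape(h,w,2)
    z=pic['z_map'].astype(float)
    c=np.stack([n[...,0]*z,-n[...,1]*z,-z],-1)
    A,t=pose(pic,st)
    P=c@A.T+t; P[z<=0]=np.nan
    return P
def save(pic,name): cv2.imwrite('pics/'+name,pic['color'][...,::-1])
E
python3 - <<'E'
from h import *
import pickle
st=status.read_state(); print(st)
D={}
for n in ('scene','top'):
    p=get_image(n); save(p,n+'.png'); D[n]=p
    print(n,{k:v for k,v in p.items() if k not in('color','z_map')})
    P=cloud(p)
    for o in ['scale','slab_low','slab_up','board','stylus','pen_rest','console','zero_key','candlestick','vase','jar']:
        for d in models.boxes_of(p,o)[:4]:
            r=[int(x) for x in d['rect']]; c=P[(r[1]+r[3])//2,(r[0]+r[2])//2]
            print(o,round(d['score'],2),r,np.round(c))
pickle.dump(D,open('d.pkl','wb'))
E
```

```text
pics
{'clock': 0.0, 'qpos': array([ 1.24720349,  0.62937641,  0.03842477,  1.51837624, -0.02700883,
        0.99630545, -0.01997955]), 'qd': array([-1.09386668e-03, -1.36693718e-05, -3.52117466e-04, -3.70096656e-04,
       -5.16329458e-04,  3.73901468e-04, -8.33700714e-04]), 'tau': array([ 7.15301630e-04, -5.63387632e+01,  1.22618917e+00, -1.93440574e+01,
        1.08322260e-02,  1.06056780e-02,  2.93558185e-05]), 'eef_pos': array([ 165.59313461, -627.89536956,  230.36652361]), 'tool_rot': array([-3.13964464e+00,  1.00361487e-05,  2.57822212e-01]), 'force': array([ 0.29531075, -0.27844686, -0.07864908]), 'torque': array([-0.0027572 ,  0.04350963, -0.04859507]), 'gripper_force': 0.0, 'width': 85.60511651626939}
scene {'fx': 438.27930395053994, 'fy': 438.27930395053994, 'cx': 321.212322360579, 'cy': 193.35140705743603, 'k1': 0.005864507667860675, 'position': array([1201.37065902, -209.4041287 , 1046.68167227]), 'rotation': array([ 0.61831216, -0.00973005,  1.33452679]), 'shot': 1}Traceback (most recent call last):
  File "<stdin>", line 8, in <module>
  File "h.py", line 18, in cloud
    P=c@A.T+t; P[z<=0]=np.nan
      ~~~~~^~
ValueError: operands could not be broadcast together with shapes (400,640) (3,)
```

```bash
sed -i "s/return np.array(pic\['rotation'\],float)/return R.from_euler('xyz',pic['rotation']).as_matrix()/" h.py
python3 - <<'E'
from h import *
import pickle
D={}
for n in ('scene','top'):
    p=get_image(n); save(p,n+'.png'); D[n]=p
    print(n,{k:v for k,v in p.items() if k not in('color','z_map')})
    P=cloud(p)
    for o in ['scale','slab_low','slab_up','board','stylus','pen_rest','console','zero_key','candlestick','vase','jar']:
        for d in models.boxes_of(p,o)[:4]:
            r=[int(x) for x in d['rect']]; c=P[(r[1]+r[3])//2,(r[0]+r[2])//2]
            print(o,round(d['score'],2),r,np.round(c))
pickle.dump(D,open('d.pkl','wb'))
E
```

```text
scene {'fx': 438.27930395053994, 'fy': 438.27930395053994, 'cx': 321.212322360579, 'cy': 193.35140705743603, 'k1': 0.005864507667860675, 'position': array([1201.37065902, -209.4041287 , 1046.68167227]), 'rotation': array([ 0.61831216, -0.00973005,  1.33452679]), 'shot': 2}
scale 0.88 [330, 168, 398, 235] [580.  69.  72.]
scale 0.46 [319, 254, 352, 295] [781. -65.  98.]
slab_low 0.96 [311, 141, 342, 173] [364.  17.  20.]
slab_low 0.77 [352, 178, 383, 220] [575.  79.  70.]
slab_low 0.7 [363, 135, 404, 160] [365. 200.  20.]
slab_up 0.8 [264, 171, 295, 212] [ 474. -147.   43.]
board 0.74 [247, 225, 286, 274] [ 641. -212.   30.]
board 0.61 [421, 130, 476, 181] [490. 347.  86.]
stylus 0.6 [145, 201, 162, 230] [ 455. -500.   15.]
stylus 0.6 [234, 137, 249, 178] [ 299. -235.   12.]
stylus 0.44 [207, 175, 223, 219] [ 453. -324.   41.]
pen_rest 0.79 [206, 182, 227, 227] [ 472. -324.   34.]
console 0.78 [422, 132, 475, 182] [494. 346.  81.]
candlestick 0.88 [155, 231, 203, 280] [ 660. -413.  120.]
vase 0.93 [319, 250, 350, 295] [777. -67. 101.]
jar 0.95 [413, 222, 445, 258] [742. 187.  90.]
jar
[... 543 characters left out ...]
, 299, 271] [365.  29.  18.]
slab_up 0.93 [332, 185, 366, 230] [ 471. -140.   43.]
board 0.73 [356, 122, 393, 167] [ 642. -213.   30.]
board 0.36 [205, 101, 233, 128] [714. 194. 100.]
stylus 0.82 [461, 196, 485, 245] [ 429. -489.    9.]
stylus 0.62 [377, 241, 391, 296] [ 302. -236.    9.]
stylus 0.52 [413, 193, 423, 247] [ 433. -327.   35.]
pen_rest 0.74 [206, 102, 232, 129] [711. 194. 102.]
pen_rest 0.67 [407, 190, 427, 231] [ 460. -325.   35.]
console 0.75 [121, 182, 195, 233] [478. 349. 103.]
candlestick 0.83 [433, 130, 478, 172] [ 606. -403.  124.]
vase 0.83 [303, 80, 330, 111] [756. -56. 115.]
vase 0.17 [201, 101, 234, 129] [712. 199.  99.]
jar 0.64 [207, 100, 233, 129] [715. 192.  98.]
```

View pics/top.png

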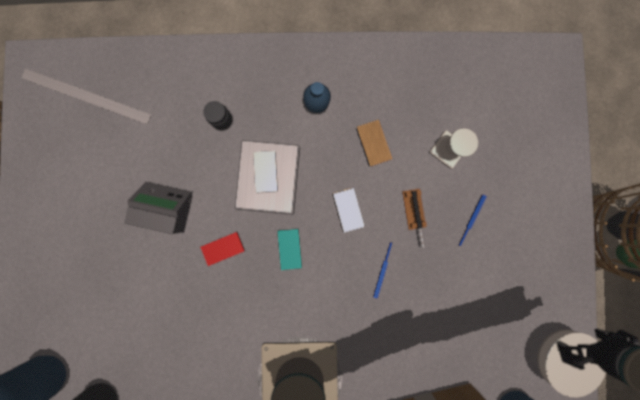

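View pics/scene.png

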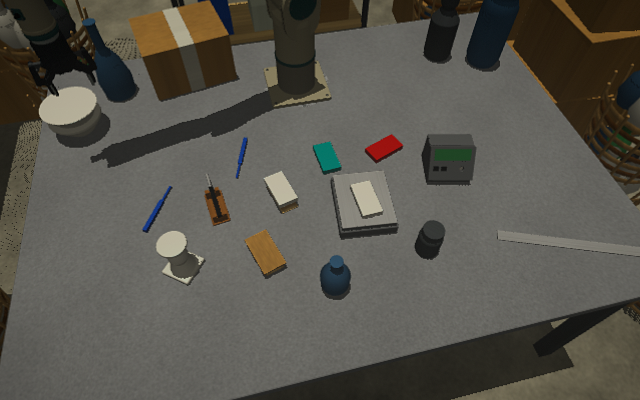

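The top view shows the black/steel stylus in its rest near (416,215). Its look-alikes are the blue ones at (384,270) and (473,220). The white slab on the pan is at (264,172), and its look-alikes are the red one at (222,248) and the turquoise one at (289,249). The second slab on battens is at (349,210), the brown board at (375,143), and the console at (160,208) with its panel facing +x. Next I'll fit the poses and take one confirming crop.

```bash
cat >> h.py <<'E'
def fit(P,col,rect,zlo,zhi,cond=None):
    l,t,r,b=rect; Q=P[t:b,l:r].reshape(-1,3); C=col[t:b,l:r].reshape(-1,3).astype(int)
    m=(Q[:,2]>zlo)&(Q[:,2]<zhi)
    if cond is not None: m&=cond(C)
    q=Q[m]
    (c,s,a)=cv2.minAreaRect(q[:,:2].astype(np.float32))
    if s[0]<s[1]: a+=90; s=s[::-1]
    a=(a+90)%180-90
    return np.round(c,1),np.round(s,1),round(a,2),round(float(np.median(q[:,2])),1),len(q),np.round(q[:,:2].mean(0),1)
E
python3 - <<'E'
from h import *
import pickle
D=pickle.load(open('d.pkl','rb'))
for n,rs in (('top',dict(low=(240,140,290,205),pan=(225,130,305,220),up=(325,180,372,238),board=(350,115,398,172),hand=(405,185,430,235),sty=(405,185,430,252),con=(115,175,200,240))),('scene',dict(low=(345,172,390,225),pan=(325,160,402,240),up=(258,165,300,215),board=(240,222,290,280),hand=(200,170,232,228),sty=(200,170,232,228),con=(415,125,480,188)))):
    p=D[n];P=cloud(p);c=p['color']
    for k,(a,b) in dict(low=(60,80),pan=(40,60),up=(35,55),board=(22,42),hand=(28,48),sty=(28,48),con=(98,120)).items():
        cond=(lambda C:C.max(1)<60) if k=='hand' else None
        try: print(n,k,fit(P,c,rs[k],a,b,cond))
        except Exception as e: print(k,e)
p=D['top'];im=p['color'][180:300,370:490,::-1]
im2=p['color'][130:250,230:350,::-1]
cv2.imwrite('pics/crop1.png',cv2.resize(np.hstack([im,im2]),None,fx=3.3,fy=3.3,interpolation=cv2.INTER_CUBIC))
print(status.read_state()['clock'])
E
```

```text
top low (array([567.1,  81.5]), array([108.5,  58.9]), 2.97, 67.6, 916, array([566.9,  80.9]))
top pan (array([556.3,  79.7]), array([179. , 150.9]), -6.22, 49.6, 2810, array([551.9,  78. ]))
top up (array([ 463.5, -138.6]), array([105.2,  58.9]), 14.69, 41.5, 851, array([ 463.4, -138.4]))
top board (array([ 646.1, -213.9]), array([116.6,  65. ]), 17.56, 29.6, 989, array([ 645.4, -213.8]))
top hand (array([ 461.6, -323.7]), array([96.8, 10.2]), 8.4, 34.7, 117, array([ 461.9, -322.8]))
top sty (array([ 435.5, -329.5]), array([154.4,  40.9]), 7.29, 33.4, 291, array([ 448. , -327.2]))
top con (array([458.7, 371. ]), array([131.7,  65.3]), 76.57, 100.4, 419, array([471.6, 366.5]))
scene low (array([568.1,  78.6]), array([110.1,  58.9]), 2.41, 68.6, 740, array([571.2,  77.7]))
scene pan (array([555.8,  77.1]), array([184.4, 151.2]), -6.71, 50.9, 2172, array([560.9,  73.6]))
scene up (array([ 463.2, -141. ]), array([110.6,  59.5]), 14.01, 42.8, 670, array([ 466.5, -140.9]))
scene board (array([ 645.6, -216.1]), array([119.3,  64.2]), 17.63, 31.1, 1002, array([ 648.1, -215.9]))
scene hand (array([ 460.2, -328. ]), array([110.2,  34.9]), 7.44, 36.8, 144, array([ 462.4, -326.7]))
scene sty (array([ 435.9, -329.8]), array([158.9,  39.5]), 8.38, 35.3, 245, array([ 452.8, -327.5]))
scene con (array([457.8, 367.7]), array([131.7,  66. ]), 77.69, 100.2, 343, array([468. , 363.1]))
1.25
```

View pics/crop1.png

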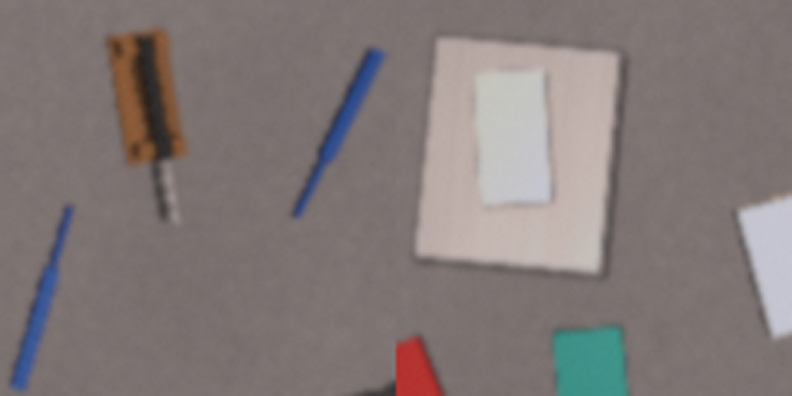

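The crop confirms the black stylus with the steel rod in the wooden rest, and the white slab on the pan. Moving over the board for a close look.

```bash
python3 -m handwheel '[{"delta_pos":[3,2.6,0],"yaw":0.005},{"delta_pos":[3,2.6,0],"yaw":0.005},{"delta_pos":[3,2.6,0],"yaw":0.005},{"delta_pos":[3,2.6,0],"yaw":0.005},{"delta_pos":[3,2.6,0],"yaw":0.005},{"delta_pos":[3,2.6,0],"yaw":0.005},{"delta_pos":[3,2.6,0],"yaw":0.005},{"delta_pos":[3,2.6,0],"yaw":0.005},{"delta_pos":[3,2.6,0],"yaw":0.005},{"delta_pos":[3,2.6,0],"yaw":0.004}]' 1
python3 -m handwheel '[{"delta_pos":[3,2.6,-0.5],"yaw":0},{"delta_pos":[3,2.6,-0.5],"yaw":0},{"delta_pos":[3,2.6,-0.5],"yaw":0},{"delta_pos":[3,2.6,-0.5],"yaw":0},{"delta_pos":[3,2.6,-0.5],"yaw":0},{"delta_pos":[3,2.3,-0.5],"yaw":0},{"delta_pos":[0,0,0],"yaw":0},{"delta_pos":[0,0,0],"yaw":0}]'
python3 - <<'E'
from h import *
st=status.read_state(); p=get_image('wrist'); save(p,'w1.png')
print(st['eef_pos'],st['tool_rot'],p['hand_eye'])
P=cloud(p,st)
for d in models.boxes_of(p,'board')[:2]:
    print(d); r=np.array(d['rect'],int)+[-8,-8,8,8]; r=np.clip(r,0,[639,399,639,399])
    print(fit(P,p['color'],r,23,40))
E
```

```text
clock: 2.08
eef_pos: [467.1, -367.1, 231.6]
tool_rot: [3.141, -0.0, 0.307]
force: [0.6, -0.3, 0.3]
width: 85.5
gripper_force: 0.0
clock: 2.75
eef_pos: [647.3, -212.0, 200.3]
tool_rot: [-3.14, -0.0, 0.312]
force: [-0.8, -1.3, 0.1]
width: 85.4
gripper_force: 0.0
[ 647.34124668 -211.9627127   200.30384493] [-3.13981968e+00 -2.39660700e-04  3.12223316e-01] [[ 4.24369776e-04  9.62252935e-01  2.72156406e-01  6.89644711e+01]
 [ 9.99999820e-01 -2.92890859e-04 -5.23723152e-04  4.99048981e-01]
 [-4.24242017e-04  2.72156579e-01 -9.62252886e-01 -1.42412892e+02]
 [ 0.00000000e+00  0.00000000e+00  0.00000000e+00  1.00000000e+00]]
{'rect': [291.9, 119.1, 365.8, 247.2], 'score': 0.9}
(array([ 646. , -216.5]), array([115.1,  64.2]), 17.64, 29.7, 8772, array([ 649. , -215.6]))
{'rect': [372.3, 331.3, 389.1, 361.1], 'score': 0.25}
(array([ 495.1, -322. ]), array([39. , 34.9]), 16.0, 31.4, 704, array([ 502.8, -318.7]))
```

View pics/w1.png

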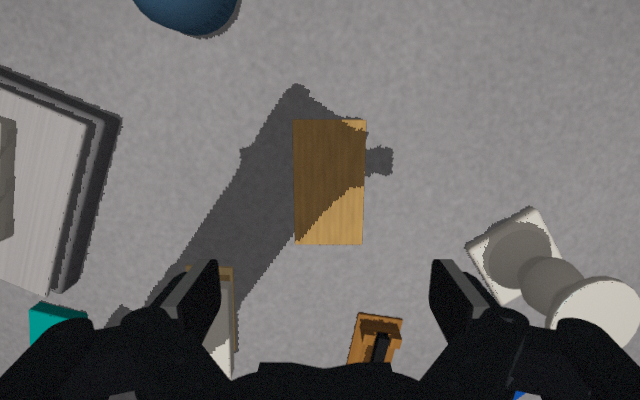

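The wrist view shows the board at (328,182), clear of the candlestick at (530,260). Descending and gripping.

```bash
python3 -m handwheel '[{"delta_pos":[-0.13,-0.37,-2.8],"yaw":-0.004},{"delta_pos":[0,0,-2.8],"yaw":0},{"delta_pos":[0,0,-2.8],"yaw":0},{"delta_pos":[0,0,-2.8],"yaw":0},{"delta_pos":[0,0,-2.8],"yaw":0},{"delta_pos":[0,0,-2.8],"yaw":0},{"delta_pos":[0,0,-1.5],"yaw":0},{"delta_pos":[0,0,-0.8],"yaw":0},{"delta_pos":[0,0,0],"yaw":0},{"delta_pos":[0,0,0],"yaw":0}]'
python3 -m handwheel '[{"delta_pos":[0,0,0],"yaw":0},{"delta_pos":[0,0,0],"yaw":0},{"delta_pos":[0,0,0],"yaw":0},{"delta_pos":[0,0,0],"yaw":0},{"delta_pos":[0,0,0],"yaw":0}]' -1
```

```text
clock: 3.68
eef_pos: [644.9, -220.3, 11.4]
tool_rot: [3.14, -0.001, 0.302]
force: [-0.4, -0.7, 0.8]
width: 85.2
gripper_force: 0.0
clock: 4.1
eef_pos: [646.0, -219.8, 12.9]
tool_rot: [3.139, -0.003, 0.303]
force: [-0.4, 0.3, 5.8]
width: 62.3
gripper_force: 65.5
```

```bash
python3 -m handwheel '[{"delta_pos":[0,0,0.8],"yaw":0},{"delta_pos":[0,0,2],"yaw":0},{"delta_pos":[0,0,3],"yaw":0},{"delta_pos":[0,0,3],"yaw":0},{"delta_pos":[0,0,3],"yaw":0},{"delta_pos":[0,0,3],"yaw":0}]'
python3 -m handwheel '[{"delta_pos":[-0.8,3,0],"yaw":-0.026},{"delta_pos":[-0.8,3,0],"yaw":-0.026},{"delta_pos":[-0.8,3,0],"yaw":-0.026},{"delta_pos":[-0.8,3,0],"yaw":-0.026},{"delta_pos":[-0.8,3,0],"yaw":-0.026},{"delta_pos":[-0.8,3,0],"yaw":-0.026},{"delta_pos":[-0.8,3,0],"yaw":-0.026},{"delta_pos":[-0.8,3,0],"yaw":-0.026},{"delta_pos":[-0.8,3,0],"yaw":-0.026},{"delta_pos":[-0.6,2.0,0],"yaw":-0.022}]'
python3 -m handwheel '[{"delta_pos":[0,0,0],"yaw":0},{"delta_pos":[0,0,0],"yaw":0},{"delta_pos":[0,0,0],"yaw":0}]'
python3 - <<'E'
from h import *
st=status.read_state(); p=get_image('wrist'); save(p,'w2.png')
P=cloud(p,st)
print(st['eef_pos'],st['tool_rot'])
for z0,z1 in ((60,75),(40,58)): 
  try: print(fit(P,p['color'],(100,20,540,399),z0,z1))
  except Exception as e: print(e)
Q=P.reshape(-1,3);m=np.isfinite(Q[:,2]);print(np.histogram(Q[m,2],bins=np.arange(0,300,10)))
E
```

```text
clock: 4.6
eef_pos: [644.5, -219.2, 161.1]
tool_rot: [3.141, -0.001, 0.303]
force: [0.2, -1.1, 0.0]
width: 62.1
gripper_force: 65.4
clock: 5.43
eef_pos: [565.7, 74.8, 159.6]
tool_rot: [-3.139, -0.001, 0.049]
force: [0.2, 0.4, -0.0]
width: 62.3
gripper_force: 65.4
clock: 5.68
eef_pos: [567.0, 69.9, 159.2]
tool_rot: [3.141, -0.002, 0.046]
force: [-0.3, -1.6, -0.4]
width: 62.1
gripper_force: 65.4
[567.0198528   69.88914842 159.22094846] [ 3.14087683e+00 -1.66084306e-03  4.64723617e-02]
(array([619.9,  81.2]), array([57.4,  3.8]), -87.33, 67.5, 582, array([620. ,  82.2]))
(array([545.3,  -2.7]), array([342.7, 176.8]), 71.15, 49.8, 12948, array([607.9,  80.9]))
(array([59811,  1970,  1929,  3751, 13154,  6433,  2101,  1191,   952,
         501,     0,     0,     0,     0,     0,     0,    47, 39080,
        1488,  1630,  1741,  8175,  7503, 11067, 10017,   560,     0,
           0,     0]), array([  0,  10,  20,  30,  40,  50,  60,  70,  80,  90, 100, 110, 120,
       130, 140, 150, 160, 170, 180, 190, 200, 210, 220, 230, 240, 250,
       260, 270, 280, 290]))
```

View pics/w2.png

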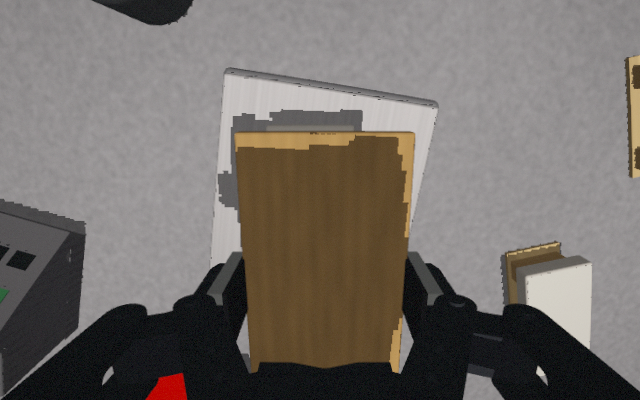

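```bash
python3 - <<'E'
from h import *
st=status.read_state(); p=get_image('wrist')
P=cloud(p,st); print(st['eef_pos'],st['tool_rot'],st['clock'])
Q=P[125:355,225:425].reshape(-1,3); q=Q[(Q[:,2]>165)&(Q[:,2]<190)]
c,s,a=cv2.minAreaRect(q[:,:2].astype(np.float32)); print(c,s,a,np.median(q[:,2]))
Rt=R.from_euler('xyz',st['tool_rot']).as_matrix()
l=(q-st['eef_pos'])@Rt
print('tool frame x max/min',np.percentile(l[:,0],[0.2,99.8]),'z',np.percentile(l[:,2],[2,50,98]))
for lo,hi in ((20,30),(30,40),(40,50),(50,56)):
    k=l[(l[:,0]>lo)&(l[:,0]<hi)]; print(lo,np.percentile(k[:,1],[0.5,99.5]),np.median(k[:,2]))
f=l[(abs(l[:,1])<25)]
for y in (-20,-10,0,10,20):
    print(y,f[abs(f[:,1]-y)<5][:,0].max())
E
```

```text
[567.06480848  69.18089115 159.02755847] [ 3.14066243e+00 -1.41005136e-03  4.51880636e-02] 5.7333
(579.9503784179688, 69.33940124511719) (93.38002014160156, 75.73365020751953) 3.111607789993286 175.9465040026679
tool frame x max/min [-32.6415405   59.25935002] z [-23.85383464 -16.89686792 -15.52623671]
20 [-31.01369836  32.05663914] -16.84046473307283
30 [-31.05921023  32.15772804] -16.79523687531704
40 [-31.02181912  32.15468056] -16.792361620644442
50 [-31.02017109  32.20390442] -16.812035313944293
-20 59.30082216553096
-10 59.31590398743023
0 59.30935403491461
10 59.392724602269425
20 59.34347788580026
```

```bash
python3 -m handwheel '[{"delta_pos":[-0.06,1.05,-2.5],"yaw":0},{"delta_pos":[0,0,-2.5],"yaw":0},{"delta_pos":[0,0,-2],"yaw":0},{"delta_pos":[0,0,-1.2],"yaw":0},{"delta_pos":[0,0,-0.6],"yaw":0},{"delta_pos":[0,0,-0.4],"yaw":0},{"delta_pos":[0,0,-0.2],"yaw":0},{"delta_pos":[0,0,0],"yaw":0},{"delta_pos":[0,0,0],"yaw":0},{"delta_pos":[0,0,0],"yaw":0}]'
python3 - <<'E'
from h import *
st=status.read_state(); p=get_image('wrist')
P=cloud(p,st); print(st['eef_pos'],st['tool_rot'])
Q=P[100:370,180:460].reshape(-1,3)
Rt=R.from_euler('xyz',st['tool_rot']).as_matrix()
l=(Q-st['eef_pos'])@Rt
m=(l[:,2]>-18.5)&(l[:,2]<-15)
b=l[m&(abs(l[:,1])<25)]; print('board front',b[:,0].max())
s=Q[(Q[:,2]>63)&(Q[:,2]<69)&(Q[:,0]>600)]
if len(s): print('slab pts',len(s),s.min(0),s.max(0))
bb=Q[m]; print('board world',bb.min(0),bb.max(0))
E
```

```text
clock: 6.62
eef_pos: [566.5, 81.4, 65.2]
tool_rot: [-3.141, -0.002, 0.047]
force: [-0.3, -0.3, -0.0]
width: 62.2
gripper_force: 65.4
[566.51171262  81.35792413  65.19759795] [-3.14137493e+00 -1.69671377e-03  4.67627841e-02]
board front 59.32941535832059
board world [523.58789314  36.59650829  80.24670719] [627.16362015 125.65125676  83.77207573]
```

```bash
python3 -m handwheel '[{"delta_pos":[0,-0.12,-0.25],"yaw":0},{"delta_pos":[0,0,-0.2],"yaw":0},{"delta_pos":[0,0,-0.15],"yaw":0},{"delta_pos":[0,0,-0.1],"yaw":0},{"delta_pos":[0,0,0],"yaw":0},{"delta_pos":[0,0,0],"yaw":0}]'
python3 -m handwheel '[{"delta_pos":[0,0,-0.07],"yaw":0},{"delta_pos":[0,0,0],"yaw":0}]'
```

```text
clock: 7.17
eef_pos: [565.8, 80.1, 57.2]
tool_rot: [3.142, 0.0, 0.047]
force: [0.4, -0.6, 0.0]
width: 61.9
gripper_force: 65.4
clock: 7.33
eef_pos: [565.9, 80.1, 56.9]
tool_rot: [-3.142, -0.0, 0.047]
force: [-0.7, 0.0, 2.4]
width: 62.3
gripper_force: 65.6
```

```bash
python3 -m handwheel '[{"delta_pos":[0,0,-0.05],"yaw":0},{"delta_pos":[0,0,0],"yaw":0}]'
python3 -m handwheel '[{"delta_pos":[0,0,0],"yaw":0},{"delta_pos":[0,0,0],"yaw":0},{"delta_pos":[0,0,0],"yaw":0},{"delta_pos":[0,0,0],"yaw":0},{"delta_pos":[0,0,0],"yaw":0}]' 1
python3 -m handwheel '[{"delta_pos":[0,0,1],"yaw":0},{"delta_pos":[0,0,2],"yaw":0},{"delta_pos":[-1,0,3],"yaw":0},{"delta_pos":[-2,0,3],"yaw":0},{"delta_pos":[-3,0,3],"yaw":0},{"delta_pos":[0,0,3],"yaw":0},{"delta_pos":[0,0,0],"yaw":0},{"delta_pos":[0,0,0],"yaw":0}]'
python3 - <<'E'
from h import *
st=status.read_state(); p=get_image('wrist'); save(p,'w3.png')
P=cloud(p,st); print(st['eef_pos'],st['tool_rot'],st['clock'])
for d in models.boxes_of(p,'board')[:1]:
    print(d); r=np.array(d['rect'],int)+[-10,-10,10,10]; r=np.clip(r,0,[639,399,639,399])
    print('board',fit(P,p['color'],r,70.5,80)); print('low edge',fit(P,p['color'],r,60,69.5))
E
```

```text
clock: 7.5
eef_pos: [565.9, 80.1, 56.9]
tool_rot: [-3.142, -0.0, 0.047]
force: [-2.5, -0.6, 7.2]
width: 61.9
gripper_force: 66.0
clock: 7.92
eef_pos: [565.8, 80.1, 55.9]
tool_rot: [-3.142, 0.0, 0.047]
force: [1.0, 0.2, -0.5]
width: 85.1
gripper_force: 0.0
clock: 8.58
eef_pos: [507.6, 80.4, 208.2]
tool_rot: [-3.141, -0.005, 0.047]
force: [0.3, -0.1, 0.6]
width: 85.2
gripper_force: 0.0
[507.5992075   80.37727459 208.17214938] [-3.1405769  -0.0052584   0.04692224] 8.5833
{'rect': [284.2, 37.4, 374.4, 191.2], 'score': 0.87}
board (array([567.2,  79.4]), array([115.7,  64.7]), 3.04, 73.8, 12990, array([570.3,  79.7]))
low edge (array([0., 0.]), array([0., 0.]), 0.0, nan, 0, array([nan, nan]))
  return _methods._mean(a, axis=axis, dtype=dtype,
  ret = ret.dtype.type(ret / rcount)
h.py:29: RuntimeWarning: Mean of empty slice.
  return np.round(c,1),np.round(s,1),round(a,2),round(float(np.median(q[:,2])),1),len(q),np.round(q[:,:2].mean(0),1)
  ret = um.true_divide(
```

View pics/w3.png

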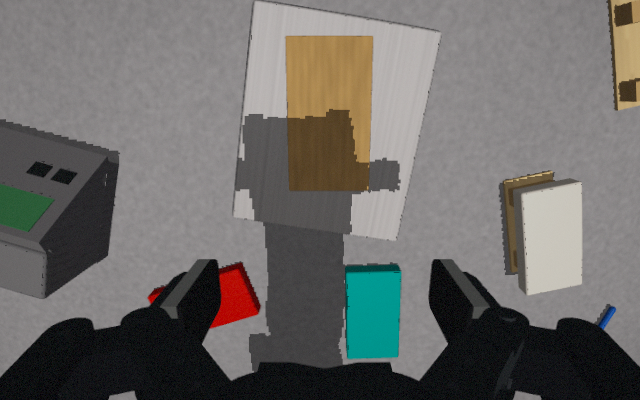

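The board lies at (330,112) on the pan and measures about 1 mm off the slab centre. Next I'll look at the console panel.

```bash
python3 -m handwheel '[{"delta_pos":[0.3,3.3,0],"yaw":-0.034},{"delta_pos":[0.3,3.3,0],"yaw":-0.034},{"delta_pos":[0.3,3.3,0],"yaw":-0.034},{"delta_pos":[0.3,3.3,0],"yaw":-0.034},{"delta_pos":[0.3,3.3,0],"yaw":-0.034},{"delta_pos":[0.3,3.3,0],"yaw":-0.034},{"delta_pos":[0.3,3.3,0],"yaw":-0.034},{"delta_pos":[0.3,3.3,0],"yaw":-0.034},{"delta_pos":[0,0,0],"yaw":0},{"delta_pos":[0,0,0],"yaw":0}]'
python3 - <<'E'
from h import *
import pickle
st=status.read_state(); p=get_image('wrist'); save(p,'w4.png')
pickle.dump((st,p),open('w4.pkl','wb'))
print(st['eef_pos'],st['tool_rot'],st['clock'])
for n in('console','zero_key','key_mouth'):print(n,models.boxes_of(p,n)[:3])
E
```

```text
clock: 9.52
eef_pos: [529.0, 346.4, 203.2]
tool_rot: [3.14, 0.002, -0.221]
force: [0.2, -1.1, -0.6]
width: 85.3
gripper_force: 0.0
[528.9625577  346.3904626  203.23800403] [ 3.13973308e+00  2.48043887e-03 -2.20765929e-01] 9.5167
console []
zero_key [{'rect': [279.9, 202.1, 287.2, 210.1], 'score': 0.57}]
key_mouth [{'rect': [229.8, 170.2, 403.0, 332.6], 'score': 0.86}]
```

View pics/w4.png

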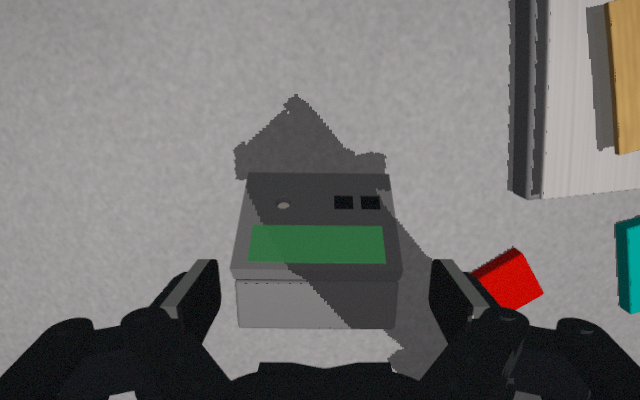

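The panel's round hole with the pale key is at about (283,205), left below the green display. Now I'll fit the panel plane and the hole centre.

```bash
python3 - <<'E'
from h import *
import pickle
st,p=pickle.load(open('w4.pkl','rb'))
P=cloud(p,st)
Q=P[185:262,255:385].reshape(-1,3); 
# RANSAC-ish plane
q=Q[np.isfinite(Q[:,2])]
for _ in range(6):
    c=q.mean(0); n=np.linalg.svd(q-c,full_matrices=False)[2][2]; d=(q-c)@n; q=q[abs(d)<max(1.0,1.5*np.std(d))]
n*=np.sign(n[2]); print('n',n,'elev',np.degrees(np.arcsin(n[2])),'az',np.degrees(np.arctan2(n[1],n[0])),len(q),np.std((q-c)@n))
S=((P-c)@n)[192:218,270:298]
np.set_printoptions(linewidth=200,precision=0,suppress=True)
print(S[4:20,3:25])
# ray-plane hole
A,t=pose(p,st)
K=np.array([[p['fx'],0,p['cx']],[0,p['fy'],p['cy']],[0,0,1.]])
def ray(u,v):
    x=cv2.undistortPoints(np.array([[[u,v]]],float),K,np.array([p['k1'],0,0,0.])).ravel()
    return A@np.array([x[0],-x[1],-1.])
m=(S<-2.5); vv,uu=np.nonzero(m); uu=uu+270; vv=vv+192
print(len(uu),uu.min(),uu.max(),vv.min(),vv.max(),uu.mean(),vv.mean())
H=np.array([t+ray(u,v)*(((c-t)@n)/(ray(u,v)@n)) for u,v in zip(uu,vv)])
ex=np.array([n[0],n[1],0]);ex/=np.linalg.norm(ex); ey=np.cross([0,0,1],ex); up=np.cross(n,ey)
L=np.c_[(H-c)@ey,(H-c)@up]; print('y ext',L.min(0),L.max(0),'centre',L.mean(0),(L.min(0)+L.max(0))/2)
print('depth',np.percentile(S[m],[5,25,50,75,95]))
for ce in (L.mean(0),(L.min(0)+L.max(0))/2): print('mouth',c+ey*ce[0]+up*ce[1])
cr=p['color'][190:225,262:305,::-1]; cv2.imwrite('pics/hole.png',cv2.resize(cr,None,fx=12,fy=12,interpolation=cv2.INTER_NEAREST))
E
```

```text
n [ 0.80657409 -0.18879797  0.5601728 ] elev 34.067748693693936 az -13.17425817036662 8574 0.485896419614473
[[ -1.  -1.   1.  -1.  -0.  -0.  -0.  -2.  -1.  -0.  -0.  -1.  -1.  -1.  -0.  -0.   0.  -0.  -0.   1.  -0.   0.]
 [ -0.  -1.   0.   1.  -1.  -0.  -0.  -1.  -1.  -2.  -2.  -2.  -1.  -1.  -1.  -1.  -0.   0.   0.   0.  -1.   0.]
 [  0.  -0.  -0.  -0.   0.  -1.  -2.  -3.  -3.  -4.  -3.  -2.  -4.  -3.  -1.  -2.  -1.   1.   2.   1.   0.  -0.]
 [ -0.  -1.  -0.  -0.  -1.  -3.  -4.  -4.  -4.  -5.  -5.  -5.  -4.  -3.  -5.  -3.  -2.  -1.   0.   1.  -1.   0.]
 [ -0.  -1.  -1.  -1.  -2.  -3.  -5.  -6.  -6.  -6.  -6.  -6.  -6.  -7.  -5.  -4.  -3.  -1.   1.  -0.  -1.  -1.]
 [ -0.  -0.  -1.  -3.  -4.  -5.  -6.  -6.  -7.  -9.  -7.  -7.  -7.  -6.  -7.  -6.  -5.  -2.  -0.  -0.   1.  -1.]
 [ -1.  -0.  -1.  -3.  -5.  -5.  -7.  -7.  -8.  -8.  -7.  -7.  -7.  -9.  -8.  -7.  -7.  -4.   0.  -1.  -0.   1.]
 [  0.   0.  -1.  -4.  -6.  -7.  -8.  -7.  -7.  nan  -8.  -7.  -7.  -8.  -8. -10.  -8.  -1.  -0.  -0.  -1.   0.]
 [ -0.   0.  -0.  -5.  -8.  -9.  -8.  -8.  -7.  -9.  -8.  -8.  -7.  -7.  -7.  -7.  -9. 
[... 309 characters left out ...]
 -7.  -7.  -8.   1.  -0.  -0.  -0.   0.  -1.  -0.  -1.]
 [ -1.   1.  -1.   0.  -1.  -0.  -1.   0.   0.  -0.   0.  -0.  -1.   0.  -0.   0.  -1.  -0.  -0.  -0.  -2.  -0.]
 [ -0.   0.   0.   1.  -1.   1.   0.  -0.  -1.  -0.  -0.  -0.  -0.   0.   0.  -0.  -0.   1.  -0.  -1.  -1.  -1.]
 [ -0.  -0.   0.  -0.  -1.  -0.  -0.  -0.   0.  -1.  -0.  -0.   1.   0.  -0.  -0.   0.  -1.  -1.  -1.  -2.  -0.]
 [ -0.  -1.   1.   0.   0.  -1.  -1.  -0.  -1.  -0.  -1.  -0.  -1.  -1.  -0.   0.  -0.  -1.  -1.  -1.  -0.  -1.]]
118 276 290 198 207 282.6949152542373 202.60169491525423
y ext [ 25. -26.] [ 38. -16.] centre [ 32. -21.] [ 31. -21.]
depth [-9. -8. -7. -5. -3.]
mouth [523. 383.  53.]
mouth [523. 383.  53.]
```

View pics/hole.png

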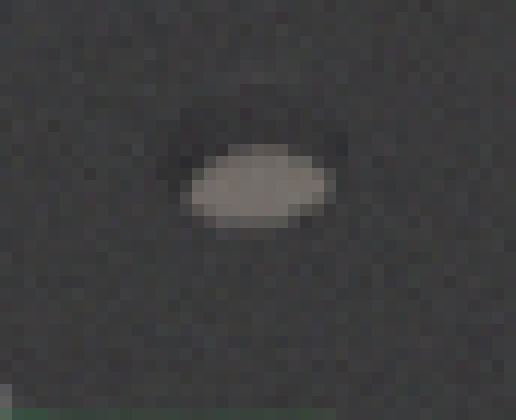

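```bash
cat > hole.py <<'E'
from h import *
def hole(p,st,box,hb,verbose=1):
    l,t0,r,b=box; P=cloud(p,st); Q=P[t0:b,l:r].reshape(-1,3); q=Q[np.isfinite(Q[:,2])]
    for _ in range(8):
        c=q.mean(0); n=np.linalg.svd(q-c,full_matrices=False)[2][2]; d=(q-c)@n; q=q[abs(d)<max(1.0,1.5*np.std(d))]
    n*=np.sign(n[2])
    A,t=pose(p,st); K=np.array([[p['fx'],0,p['cx']],[0,p['fy'],p['cy']],[0,0,1.]])
    l,t0,r,b=hb; v,u=np.mgrid[t0:b,l:r]
    x=cv2.undistortPoints(np.stack([u,v],-1).reshape(-1,1,2).astype(float),K,np.array([p['k1'],0,0,0.])).reshape(-1,2)
    d=np.c_[x[:,0],-x[:,1],-np.ones(len(x))]@A.T
    H=t+d*(((c-t)@n)/(d@n))[:,None]
    S=((P-c)@n)[t0:b,l:r].ravel()
    ex=np.array([n[0],n[1],0]);ex/=np.linalg.norm(ex); ey=np.cross([0,0,1],ex); up=np.cross(n,ey)
    L=np.c_[(H-c)@ey,(H-c)@up]
    S=np.nan_to_num(S,nan=0.)
    m=S<-1.2
    # best 13 mm disc
    from scipy.optimize import differential_evolution
    w=np.where(m,1,-1)
    f=lambda ce:-np.sum(w*(1/(1+np.exp((np.hypot(*(L-ce).T)-6.5)*4))))
    lo,hi=L.min(0),L.max(0)
    ce=differential_evolution(f,list(zip(lo,hi)),seed=1).x
    print('az',np.degrees(np.arctan2(n[1],n[0])).round(2),'el',np.degrees(np.arcsin(n[2])).round(2),'mouth',(c+ey*ce[0]+up*ce[1]).round(1),'depth',np.round(np.percentile(S[m],[10,20,50]),1), 'ext',L[m].min(0).round(1)-ce.round(1),L[m].max(0).round(1)-ce.round(1))
    return c+ey*ce[0]+up*ce[1],n
E
python3 - <<'E'
from hole import *
import pickle
st,p=pickle.load(open('w4.pkl','rb'))
hole(p,st,(255,185,385,262),(268,190,300,218))
D=pickle.load(open('d.pkl','rb'))
s=D['scene'];P=cloud(s)
Q=P[150:178,430:470].reshape(-1,3); q=Q[np.isfinite(Q[:,2])]
for _ in range(8):
    c=q.mean(0); n=np.linalg.svd(q-c,full_matrices=False)[2][2]; d=(q-c)@n; q=q[abs(d)<max(1.5,1.5*np.std(d))]
n*=np.sign(n[2]); print('scene n',n,'dist of wrist mouth from plane',(np.array([523,383,53])-c)@n)
t=D['top'];P=cloud(t);Q=P[180:235,120:196].reshape(-1,3);d=(Q-c)@n
print('top pts vs scene plane',np.nanmedian(d[abs(d)<6]))
E
```

```text
az -13.17 el 34.07 mouth [523.7 383.4  52.4] depth [-8.3 -7.7 -5.6] ext [-13.8  -7.9] [12.7 16.4]
scene n [ 0.81108586 -0.18797978  0.5538983 ] dist of wrist mouth from plane 0.4682932659274177
top pts vs scene plane 0.10900359126370202
```

The hole mouth comes out at about (523.6, 383.3, 52.5), azimuth -13.2°, key about 8 mm deep, and the cameras agree. Fetching the stylus.

```bash
python3 -m handwheel '[{"delta_pos":[-0.3,-3.7,0],"yaw":0.02},{"delta_pos":[-0.3,-3.7,0],"yaw":0.02},{"delta_pos":[-0.3,-3.7,0],"yaw":0.02},{"delta_pos":[-0.3,-3.7,0],"yaw":0.02},{"delta_pos":[-0.3,-3.7,0],"yaw":0.02},{"delta_pos":[-0.3,-3.7,0],"yaw":0.02},{"delta_pos":[-0.3,-3.7,0],"yaw":0.02},{"delta_pos":[-0.3,-3.7,0],"yaw":0.02},{"delta_pos":[-0.3,-3.7,0],"yaw":0.02},{"delta_pos":[-0.3,-3.7,0],"yaw":0.02}]'
python3 -m handwheel '[{"delta_pos":[-0.3,-3.7,0],"yaw":0.02},{"delta_pos":[-0.3,-3.7,0],"yaw":0.02},{"delta_pos":[-0.3,-3.7,0],"yaw":0.02},{"delta_pos":[-0.3,-3.7,0],"yaw":0.02},{"delta_pos":[-0.3,-3.7,0],"yaw":0.02},{"delta_pos":[-0.3,-3.7,0],"yaw":0.02},{"delta_pos":[-0.3,-3.7,0],"yaw":0.02},{"delta_pos":[-0.2,-3.7,0],"yaw":0.02},{"delta_pos":[0,0,0],"yaw":0},{"delta_pos":[0,0,0],"yaw":0}]'
cat > sty.py <<'E'
from h import *
st=status.read_state(); p=get_image('wrist'); save(p,'w5.png')
P=cloud(p,st); print(st['eef_pos'],st['tool_rot'],st['clock'])
b=models.boxes_of(p,'stylus')[:3]; print(b); b+=models.boxes_of(p,'pen_rest')[:1]
r=np.array(b[-1]['rect'],int); print('rest',r)
l,t,rr,bb=np.clip(r+[-8,-8,8,60],0,[639,399,639,399]); Q=P[t:bb,l:rr].reshape(-1,3);C=p['color'][t:bb,l:rr].reshape(-1,3).astype(int)
q=Q[(Q[:,2]>33)&(Q[:,2]<40)&(C.max(1)<70)&(C.max(1)-C.min(1)<25)]
(c,s,a)=cv2.minAreaRect(q[:,:2].astype(np.float32)); print('handle top dark',c,s,a,len(q),np.median(q[:,2]))
m=(C.max(1)-C.min(1)>35)&(C[:,0]>C[:,2]+30)&(Q[:,2]<15); q=Q[m]
(c,s,a)=cv2.minAreaRect(q[:,:2].astype(np.float32)); print('rest base',c,s,a,len(q))
E
python3 sty.py
```

```text
clock: 10.55
eef_pos: [499.4, -29.0, 205.9]
tool_rot: [3.141, -0.0, -0.026]
force: [0.6, -0.0, 0.5]
width: 85.6
gripper_force: 0.0
clock: 11.38
eef_pos: [475.0, -325.8, 205.5]
tool_rot: [3.14, 0.001, 0.127]
force: [-0.2, 1.1, 0.4]
width: 85.2
gripper_force: 0.0
[ 475.00370107 -325.8027911   205.53834475] [3.14034664e+00 7.97083056e-04 1.27266093e-01] 11.3833
[{'rect': [425.2, 176.2, 534.2, 294.7], 'score': 0.97}, {'rect': [314.7, 141.4, 328.0, 299.3], 'score': 0.95}, {'rect': [204.1, 266.1, 252.3, 357.5], 'score': 0.75}]
rest [295 129 350 244]
handle top dark (461.18017578125, -326.7165832519531) (103.03448486328125, 11.684886932373047) 7.499151706695557 1416 35.66474618784204
rest base (459.03790283203125, -327.19854736328125) (116.84586334228516, 50.80583572387695) 8.287220001220703 3217
```

View pics/w5.png

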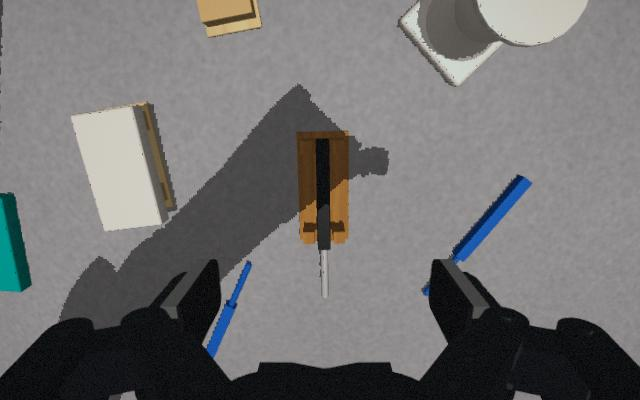

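The stylus handle is at (322,190) in the wrist picture, centred at (461.2, -326.7), yaw 7.5°. Gripping 15 mm behind its middle.

```bash
python3 -m handwheel '[{"delta_pos":[0.11,0.11,-2.8],"yaw":0.004},{"delta_pos":[0,0,-2.8],"yaw":0},{"delta_pos":[0,0,-2.8],"yaw":0},{"delta_pos":[0,0,-2.8],"yaw":0},{"delta_pos":[0,0,-2.8],"yaw":0},{"delta_pos":[0,0,-2.8],"yaw":0},{"delta_pos":[0,0,-1.5],"yaw":0},{"delta_pos":[0,0,-0.8],"yaw":0},{"delta_pos":[0,0,0],"yaw":0},{"delta_pos":[0,0,0],"yaw":0}]'
python3 -m handwheel '[{"delta_pos":[0,0,0],"yaw":0},{"delta_pos":[0,0,0],"yaw":0},{"delta_pos":[0,0,0],"yaw":0},{"delta_pos":[0,0,0],"yaw":0},{"delta_pos":[0,0,0],"yaw":0},{"delta_pos":[0,0,0],"yaw":0},{"delta_pos":[0,0,0],"yaw":0},{"delta_pos":[0,0,0],"yaw":0}]' -1
```

```text
clock: 12.37
eef_pos: [479.1, -320.2, 15.0]
tool_rot: [-3.142, -0.0, 0.14]
force: [-0.6, -1.2, 0.2]
width: 85.1
gripper_force: 0.0
clock: 13.03
eef_pos: [478.7, -321.1, 15.1]
tool_rot: [3.141, -0.001, 0.139]
force: [-0.6, -0.2, 5.0]
width: 10.1
gripper_force: 58.9
```

```bash
python3 -m handwheel '[{"delta_pos":[0,0,0.5],"yaw":0},{"delta_pos":[0,0,1],"yaw":0},{"delta_pos":[0,0,2],"yaw":0},{"delta_pos":[0,0,3],"yaw":0},{"delta_pos":[0,0,3],"yaw":0},{"delta_pos":[0,0,3],"yaw":0},{"delta_pos":[0,0,0],"yaw":0},{"delta_pos":[0,0,0],"yaw":0}]'
cat > tip.py <<'E'
from h import *
st=status.read_state(); p=get_image('wrist'); save(p,'w6.png')
P=cloud(p,st); print(np.round(st['eef_pos'],1),np.round(st['tool_rot'],4),st['clock'],np.round(st['force'],1))
Rt=R.from_euler('xyz',st['tool_rot']).as_matrix()
L=(P-st['eef_pos'])@Rt
m=(L[...,0]>14)&(L[...,0]<80)&(abs(L[...,1])<9)&(L[...,2]<25)&(L[...,2]>-80)&(p['color'].max(2)<75)
l=L[m]; print(len(l))
if len(l)>30:
    print('y',np.percentile(l[:,1],[1,50,99]),'xmax',np.percentile(l[:,0],99.5))
    for x in range(14,60,6):
        k=l[(l[:,0]>x)&(l[:,0]<x+6)]
        if len(k): print(x+3,len(k),np.percentile(k[:,2],[10,50,90]).round(1),'y',np.percentile(k[:,1],[1,99]).round(1))
E
python3 tip.py
```

```text
clock: 13.7
eef_pos: [479.6, -321.3, 141.9]
tool_rot: [3.139, -0.003, 0.139]
force: [-0.6, 0.0, -0.4]
width: 10.5
gripper_force: 58.7
[ 479.6 -321.3  141.9] [ 3.1391 -0.0034  0.1389] 13.7 [-0.6  0.  -0.4]
2663
y [-8.84144020e+00  6.75738798e-03  8.84709603e+00] xmax 34.20293837022058
17 1214 [-77.9 -68.5 -20.3] y [-8.9  8.9]
23 504 [-21.3 -20.6 -19.9] y [-5.5  6.3]
29 526 [-21.4 -20.6 -19.9] y [-5.4  6.2]
35 419 [-21.2 -18.7 -11.1] y [-5.4  6.1]
```

View pics/w6.png

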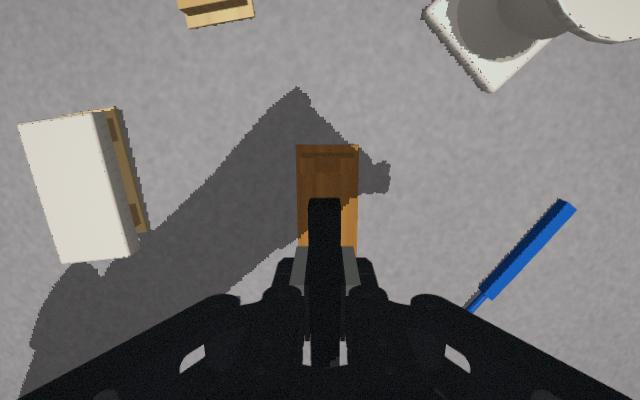

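The stylus is held level: handle axis 14.6 mm above the TCP, tip about 124.8 mm ahead of the tool along -x. Carrying it to the console.

```bash
python3 -m handwheel '[{"delta_pos":[0.9,3.5,0],"yaw":-0.0195},{"delta_pos":[0.9,3.5,0],"yaw":-0.0195},{"delta_pos":[0.9,3.5,0],"yaw":-0.0195},{"delta_pos":[0.9,3.5,0],"yaw":-0.0195},{"delta_pos":[0.9,3.5,0],"yaw":-0.0195},{"delta_pos":[0.9,3.5,0],"yaw":-0.0195},{"delta_pos":[0.9,3.5,0],"yaw":-0.0195},{"delta_pos":[0.9,3.5,0],"yaw":-0.0195},{"delta_pos":[0.9,3.5,0],"yaw":-0.0195},{"delta_pos":[0.9,3.5,0],"yaw":-0.0195}]'
python3 -m handwheel '[{"delta_pos":[0.9,3.5,0],"yaw":-0.0195},{"delta_pos":[0.9,3.5,0],"yaw":-0.0195},{"delta_pos":[0.9,3.5,0],"yaw":-0.0195},{"delta_pos":[0.9,3.5,0],"yaw":-0.0195},{"delta_pos":[0.9,3.5,0],"yaw":-0.0195},{"delta_pos":[0.9,3.5,0],"yaw":-0.0195},{"delta_pos":[0.9,3.5,0],"yaw":-0.0195},{"delta_pos":[0.9,3.5,0],"yaw":-0.0195},{"delta_pos":[0.9,3.0,0],"yaw":-0.018},{"delta_pos":[0.8,1.5,0],"yaw":0}]'
python3 -m handwheel '[{"delta_pos":[0,0,0],"yaw":0},{"delta_pos":[0,0,0],"yaw":0},{"delta_pos":[0,0,0],"yaw":0}]'
```

```text
clock: 14.58
eef_pos: [567.2, 31.0, 138.0]
tool_rot: [3.141, 0.004, -0.057]
force: [0.8, -0.9, -1.1]
width: 10.5
gripper_force: 58.8
clock: 15.42
eef_pos: [654.9, 360.4, 136.8]
tool_rot: [-3.141, 0.004, -0.225]
force: [0.4, 1.5, -0.4]
width: 10.7
gripper_force: 58.8
clock: 15.67
eef_pos: [656.6, 352.2, 137.8]
tool_rot: [3.138, 0.002, -0.231]
force: [0.0, -1.1, -0.7]
width: 10.6
gripper_force: 58.8
```

```bash
python3 -m handwheel '[{"delta_pos":[0,0,-2.5],"yaw":0},{"delta_pos":[0,0,-2.5],"yaw":0},{"delta_pos":[0,0,-2],"yaw":0},{"delta_pos":[0,0,-1.2],"yaw":0},{"delta_pos":[0,0,-0.6],"yaw":0},{"delta_pos":[0,0,0],"yaw":0},{"delta_pos":[0,0,0],"yaw":0},{"delta_pos":[0,0,0],"yaw":0}]'
cat > tgt.py <<'E'
from h import *
import sys
M=np.array([523.6,383.3,52.5]); az=np.radians(-13.2)
ex=np.array([np.cos(az),np.sin(az),0]); ey=np.array([-np.sin(az),np.cos(az),0]); ez=np.array([0,0,1.])
c,s=np.cos(np.radians(35)),np.sin(np.radians(35)); n=c*ex+s*ez; up=-s*ex+c*ez
def report(gx=-121.3,gz=14.6,gy=0.35,phi=0.):
    # phi: tip-down tilt about grip point (tool 0,0,-gz)
    st=status.read_state(); y=st['tool_rot'][2]
    sx=np.array([np.cos(y),np.sin(y),0]); sy=np.array([-np.sin(y),np.cos(y),0])
    S=st['eef_pos']+sx*gx*np.cos(phi)+ez*(gz+gx*np.sin(phi))-sy*gy
    d=S-M
    print('t',round(st['clock'],2),'eef',np.round(st['eef_pos'],1),'yaw',round(y,4),'F',np.round(st['force'],1),'sphere depth',round(-d@n,1),'up',round(d@up,1),'ey',round(d@ey,1),'Fn',round(st['force']@n,1),'Fup',round(st['force']@up,1))
    return S
if __name__=='__main__': report(phi=float(sys.argv[1]) if len(sys.argv)>1 else 0.)
E
python3 tgt.py; python3 tip.py
python3 - <<'E'
from tgt import *
S=report()
for name in('scene','top'):
    p=get_image(name);P=cloud(p);Q=P.reshape(-1,3);C=p['color'].reshape(-1,3)
    st=status.read_state();y=st['tool_rot'][2];sx=np.array([np.cos(y),np.sin(y),0]);sy=np.array([-np.sin(y),np.cos(y),0])
    d=Q-S; a,b,z=d@sx,d@sy,d[:,2]
    m=(a>-12)&(a<50)&(abs(b)<10)&(abs(z)<9)
    q=np.c_[a,b,z][m]; print(name,len(q))
    for lo in range(-12,50,6):
        k=q[(q[:,0]>=lo)&(q[:,0]<lo+6)]
        if len(k): print(lo,len(k),'b',k[:,1].mean().round(1),'z',k[:,2].mean().round(1))
E
```

```text
clock: 16.33
eef_pos: [658.6, 354.3, 53.2]
tool_rot: [-3.14, -0.002, -0.231]
force: [-0.1, 0.4, -0.3]
width: 10.8
gripper_force: 58.8
t 16.33 eef [658.6 354.3  53.2] yaw -0.2305 F [-0.1  0.4 -0.3] sphere depth -22.5 up 3.0 ey 2.3 Fn -0.3 Fup -0.2
[658.6 354.3  53.2] [-3.140e+00 -2.100e-03 -2.305e-01] 16.3333 [-0.1  0.4 -0.3]
2683
y [-8.82356756 -0.04138255  8.79621495] xmax 34.317102330043504
17 1232 [-78.  -68.5 -20.2] y [-8.9  8.9]
23 494 [-21.3 -20.5 -19.8] y [-5.2  6.2]
29 520 [-21.3 -20.6 -19.8] y [-5.5  6.1]
35 437 [-20.8 -18.9 -11.2] y [-5.4  6.1]
t 16.38 eef [658.6 354.5  53.3] yaw -0.2303 F [ 0.4 -0.1 -0.9] sphere depth -22.5 up 3.1 ey 2.4 Fn -0.2 Fup -1.0
scene 34
0 7 b -2.0 z 3.6
6 4 b -1.5 z 2.5
12 4 b -1.2 z 0.5
18 5 b -1.2 z 3.2
24 3 b -1.7 z 2.8
30 4 b -1.8 z 3.1
36 5 b -2.1 z 4.6
42 2 b -3.5 z 3.4
top 45
-6 5 b -1.2 z 1.4
0 6 b -1.2 z 3.0
6 6 b -0.3 z 2.9
12 5 b 0.3 z 2.6
18 4 b -0.2 z 1.5
24 4 b 0.4 z 3.1
30 4 b 0.8 z 1.8
36 6 b 1.3 z 1.3
42 4 b -0.8 z 3.8
48 1 b -0.2 z 7.7
```

```bash
python3 -m handwheel '[{"delta_pos":[-0.4,0.02,-0.4],"yaw":0},{"delta_pos":[-0.4,0.02,-0.35],"yaw":0},{"delta_pos":[-0.33,0.02,-0.28],"yaw":0},{"delta_pos":[-0.2,0.01,-0.15],"yaw":0},{"delta_pos":[0,0,0],"yaw":0},{"delta_pos":[0,0,0],"yaw":0},{"delta_pos":[0,0,0],"yaw":0}]'
python3 tgt.py; python3 -m handwheel '[{"delta_pos":[0,0,0],"yaw":0}]' >/dev/null; python3 tgt.py
```

```text
clock: 17.07
eef_pos: [644.5, 354.9, 39.9]
tool_rot: [-3.141, -0.001, -0.23]
force: [-0.4, -0.4, -0.5]
width: 10.4
gripper_force: 58.8
t 17.07 eef [644.5 354.9  39.9] yaw -0.2302 F [-0.4 -0.4 -0.5] sphere depth -3.5 up -0.0 ey -0.5 Fn -0.5 Fup -0.3
t 17.15 eef [644.6 354.8  40. ] yaw -0.2304 F [ 0.2  0.7 -0.4] sphere depth -3.6 up -0.0 ey -0.5 Fn -0.2 Fup -0.4
```

```bash
python3 -m handwheel '[{"delta_pos":[-0.13,0.045,-0.06],"yaw":0},{"delta_pos":[-0.13,0.045,-0.06],"yaw":0},{"delta_pos":[0,0,0],"yaw":0}]' | grep force:; python3 tgt.py
python3 -m handwheel '[{"delta_pos":[-0.13,0.045,-0.06],"yaw":0},{"delta_pos":[0,0,0],"yaw":0}]'| grep force:; python3 tgt.py
python3 -m handwheel '[{"delta_pos":[-0.13,0.045,-0.06],"yaw":0},{"delta_pos":[0,0,0],"yaw":0}]'| grep force:; python3 tgt.py
```

```text
force: [-0.1, -0.3, -0.3]
gripper_force: 58.8
t 17.4 eef [641.1 356.   38.4] yaw -0.23 F [-0.1 -0.3 -0.3] sphere depth 0.2 up 0.8 ey -0.2 Fn -0.2 Fup -0.2
force: [-0.5, 0.0, -0.4]
gripper_force: 58.8
t 17.57 eef [639.9 356.4  37.8] yaw -0.23 F [-0.5  0.  -0.4] sphere depth 1.6 up 1.1 ey -0.0 Fn -0.6 Fup -0.1
force: [-0.5, -0.3, -1.1]
gripper_force: 58.8
t 17.73 eef [638.6 356.9  37.2] yaw -0.23 F [-0.5 -0.3 -1.1] sphere depth 3.1 up 1.3 ey 0.1 Fn -0.9 Fup -0.7
```

```bash
for i in 1; do python3 -m handwheel '[{"delta_pos":[0,0,0.1],"yaw":0},{"delta_pos":[0,0,0.1],"yaw":0}]' | grep force:; python3 tgt.py; done
python3 -m handwheel '[{"delta_pos":[0,0,0.1],"yaw":0},{"delta_pos":[0,0,0],"yaw":0}]'| grep -v gripper|grep force:; python3 tgt.py
python3 -m handwheel '[{"delta_pos":[0,0,0.1],"yaw":0},{"delta_pos":[0,0,0],"yaw":0}]'| grep -v gripper|grep force:; python3 tgt.py
```

```text
force: [0.4, 1.0, -1.8]
gripper_force: 58.6
t 17.9 eef [639.  356.7  39.4] yaw -0.2303 F [ 0.4  1.  -1.8] sphere depth 1.5 up 2.9 ey 0.1 Fn -0.9 Fup -1.5
force: [-0.5, 0.3, -2.6]
t 18.07 eef [639.3 356.7  40.5] yaw -0.2303 F [-0.5  0.3 -2.6] sphere depth 0.7 up 3.6 ey 0.2 Fn -1.9 Fup -1.8
force: [0.7, -0.2, -4.1]
t 18.23 eef [639.3 356.6  41.3] yaw -0.2303 F [ 0.7 -0.2 -4.1] sphere depth 0.2 up 4.3 ey 0.1 Fn -1.8 Fup -3.8
```

```bash
for k in 1; do 
python3 -m handwheel '[{"delta_pos":[-0.03,0.01,0.1],"yaw":0},{"delta_pos":[0,0,0],"yaw":0}]'>/dev/null; python3 tgt.py
python3 -m handwheel '[{"delta_pos":[-0.03,0.01,0.1],"yaw":0},{"delta_pos":[0,0,0],"yaw":0}]'>/dev/null; python3 tgt.py
python3 -m handwheel '[{"delta_pos":[-0.03,0.01,0.1],"yaw":0},{"delta_pos":[0,0,0],"yaw":0}]'>/dev/null; python3 tgt.py
done; python3 tip.py | tail -4
```

```text
t 18.4 eef [639.2 356.5  42.4] yaw -0.2303 F [ 2.  -0.2 -4.8] sphere depth -0.4 up 5.1 ey 0.0 Fn -1.2 Fup -5.1
t 18.57 eef [639.4 356.4  43.7] yaw -0.2304 F [ 3.1 -0.4 -3.7] sphere depth -1.3 up 6.2 ey -0.1 Fn 0.4 Fup -4.9
t 18.73 eef [639.3 356.5  44.8] yaw -0.2305 F [ 4.3  0.6 -4.5] sphere depth -1.9 up 7.1 ey -0.0 Fn 0.7 Fup -6.0
17 1235 [-78.1 -68.8 -20.8] y [-8.9  8.9]
23 505 [-22.2 -21.4 -20.7] y [-5.2  6.5]
29 523 [-22.4 -21.6 -20.9] y [-5.3  6.4]
35 477 [-22.3 -19.8 -12.5] y [-5.3  6.4]
```

```bash
cat > pit.py <<'E'
from tgt import *
st=status.read_state(); p=get_image('wrist'); P=cloud(p,st)
Rt=R.from_euler('xyz',st['tool_rot']).as_matrix(); L=(P-st['eef_pos'])@Rt
m=(L[...,0]>20)&(L[...,0]<40)&(abs(L[...,1])<6)&(L[...,2]<25)&(L[...,2]>-50)&(p['color'].max(2)<75)
l=L[m]
# top face: robust line z=a+b x
q=l
for _ in range(8):
    A=np.polyfit(q[:,0],q[:,2],1); r=q[:,2]-np.polyval(A,q[:,0]); q=q[abs(r)<max(1,1.5*r.std())]
print('slope deg',np.degrees(np.arctan(-A[0])).round(1),'z0',A[1].round(1),'xmax',np.percentile(l[:,0],99.5).round(1),len(q))
import sys
report(phi=float(np.arctan(-A[0])))
# pivot assumption: grip point fixed in tool -> top at 20.6 perpendicular distance 6
E
python3 pit.py; python3 tgt.py 0.04
python3 -m handwheel '[{"delta_pos":[-0.03,0.01,0.15],"yaw":0},{"delta_pos":[-0.03,0.01,0.15],"yaw":0},{"delta_pos":[-0.03,0.01,0.15],"yaw":0},{"delta_pos":[0,0,0],"yaw":0}]'>/dev/null;  python3 pit.py
```

```text
slope deg 0.4 z0 -21.4 xmax 34.7 1046
t 18.83 eef [639.3 356.5  44.7] yaw -0.2306 F [ 4.6 -1.  -4.4] sphere depth -1.3 up 6.4 ey -0.0 Fn 1.3 Fup -6.3
t 18.83 eef [639.3 356.5  44.7] yaw -0.2306 F [ 4.6 -1.  -4.4] sphere depth 0.9 up 3.0 ey -0.0 Fn 1.3 Fup -6.3
slope deg 3.2 z0 -20.9 xmax 35.3 1056
t 19.22 eef [638.5 356.8  49.5] yaw -0.2306 F [ 4.7 -1.  -4.1] sphere depth -0.2 up 5.7 ey 0.1 Fn 1.6 Fup -6.2
```

```bash
python3 -m handwheel '[{"delta_pos":[-0.06,0.014,0.2],"yaw":0},{"delta_pos":[-0.06,0.014,0.2],"yaw":0},{"delta_pos":[-0.06,0.014,0.2],"yaw":0},{"delta_pos":[0,0,0],"yaw":0}]'>/dev/null;  python3 pit.py
python3 -m handwheel '[{"delta_pos":[-0.06,0.014,0.2],"yaw":0},{"delta_pos":[-0.06,0.014,0.2],"yaw":0},{"delta_pos":[-0.06,0.014,0.2],"yaw":0},{"delta_pos":[0,0,0],"yaw":0}]'>/dev/null;  python3 pit.py
```

```text
slope deg 6.2 z0 -20.7 xmax 36.1 1087
t 19.6 eef [637.1 356.9  55.8] yaw -0.2305 F [ 5.8 -2.2 -3.3] sphere depth 0.6 up 6.2 ey -0.1 Fn 3.1 Fup -6.2
slope deg 8.7 z0 -20.7 xmax 36.7 1123
t 19.98 eef [635.3 357.4  61.8] yaw -0.2306 F [ 6.  -1.4 -3.4] sphere depth 1.1 up 7.6 ey -0.0 Fn 3.1 Fup -6.3
```

```bash
python3 -m handwheel '[{"delta_pos":[-0.07,0.016,0.3],"yaw":0},{"delta_pos":[-0.07,0.016,0.3],"yaw":0},{"delta_pos":[-0.07,0.016,0.3],"yaw":0},{"delta_pos":[0,0,0],"yaw":0}]'>/dev/null;  python3 pit.py
python3 -m handwheel '[{"delta_pos":[-0.085,0.02,0.3],"yaw":0},{"delta_pos":[-0.085,0.02,0.3],"yaw":0},{"delta_pos":[-0.085,0.02,0.3],"yaw":0},{"delta_pos":[0,0,0],"yaw":0}]'>/dev/null;  python3 pit.py
```

```text
slope deg 12.7 z0 -20.6 xmax 37.6 1122
t 20.37 eef [632.1 358.6  70.5] yaw -0.2302 F [ 5.  -0.8 -2.3] sphere depth 2.4 up 9.0 ey 0.4 Fn 2.9 Fup -4.8
slope deg 17.2 z0 -20.2 xmax 38.4 1138
t 20.75 eef [628.5 359.7  79.3] yaw -0.2298 F [ 3.2 -1.4 -2.6] sphere depth 3.7 up 9.2 ey 0.5 Fn 1.4 Fup -4.1
```

```bash
python3 -m handwheel '[{"delta_pos":[-0.12,0.028,0.3],"yaw":0},{"delta_pos":[-0.12,0.028,0.3],"yaw":0},{"delta_pos":[-0.12,0.028,0.3],"yaw":0},{"delta_pos":[0,0,0],"yaw":0}]'>/dev/null;  python3 pit.py
python3 -m handwheel '[{"delta_pos":[-0.14,0.03,0.3],"yaw":0},{"delta_pos":[-0.14,0.03,0.3],"yaw":0},{"delta_pos":[-0.14,0.03,0.3],"yaw":0},{"delta_pos":[0,0,0],"yaw":0},{"delta_pos":[0,0,0],"yaw":0}]'>/dev/null;  python3 pit.py
```

```text
slope deg 21.4 z0 -20.0 xmax 38.7 1056
t 21.13 eef [625.1 360.5  88.4] yaw -0.2299 F [ 2.6  0.1 -1.9] sphere depth 3.7 up 10.2 ey 0.5 Fn 0.9 Fup -3.0
slope deg 24.0 z0 -20.1 xmax 38.9 938
t 21.6 eef [621.6 360.8  97.5] yaw -0.2304 F [ 4.3 -1.2 -0.4] sphere depth 2.5 up 14.3 ey 0.1 Fn 3.4 Fup -2.9
```

```bash
cat > rod.py <<'E'
from tgt import *
st=status.read_state(); y=st['tool_rot'][2]
G=st['eef_pos']+ez*14.6
sx=np.array([np.cos(y),np.sin(y),0]);sy=np.array([-np.sin(y),np.cos(y),0])
for name in ('scene','top'):
    p=get_image(name);Q=cloud(p).reshape(-1,3)
    d=Q-G; a,b,z=d@sx,d@sy,d[:,2]; off=(Q-M)@n
    m=(a>-140)&(a<-15)&(abs(b)<8)&(z<5)&(z>-85)&(off>4)
    q=np.c_[a,b,z][m]
    for lo in range(-140,-15,12):
        k=q[(q[:,0]>=lo)&(q[:,0]<lo+12)]
        if len(k): print(name,lo+6,len(k),'b',np.median(k[:,1]).round(1),'z',np.median(k[:,2]).round(1), k[:,0].min().round())
report()
E
python3 rod.py
```

```text
scene -122 2 b -0.5 z -26.0 -117.0
top -122 1 b 3.0 z -19.3 -124.0
top -98 8 b -0.8 z -48.9 -100.0
top -86 9 b -1.9 z -43.8 -92.0
top -74 10 b -1.2 z -37.1 -80.0
top -62 12 b 0.1 z -29.3 -67.0
top -50 28 b -1.1 z -22.5 -56.0
top -38 29 b -1.0 z -15.8 -44.0
top -26 23 b -1.7 z -9.3 -32.0
top -14 10 b -1.3 z -4.8 -20.0
t 21.7 eef [621.6 360.8  97.3] yaw -0.2304 F [ 3.7 -1.5  0.3] sphere depth -17.1 up 60.5 ey 0.1 Fn 3.4 Fup -2.0
```

```bash
python3 tgt.py 0.50; python3 tgt.py 0.52
python3 -m handwheel '[{"delta_pos":[0.08,-0.02,-0.05],"yaw":0},{"delta_pos":[0,0,0],"yaw":0}]'>/dev/null; python3 tgt.py 0.5
python3 -m handwheel '[{"delta_pos":[0,0,-0.1],"yaw":0},{"delta_pos":[0,0,0],"yaw":0}]'>/dev/null; python3 tgt.py 0.5
```

```text
t 21.7 eef [621.6 360.8  97.3] yaw -0.2304 F [ 3.7 -1.5  0.3] sphere depth 4.1 up 4.4 ey 0.1 Fn 3.4 Fup -2.0
t 21.7 eef [621.6 360.8  97.3] yaw -0.2304 F [ 3.7 -1.5  0.3] sphere depth 4.4 up 2.0 ey 0.1 Fn 3.4 Fup -2.0
t 21.87 eef [622.  360.7  96.4] yaw -0.2304 F [ 4.2 -1.4 -0. ] sphere depth 4.3 up 3.5 ey 0.1 Fn 3.6 Fup -2.5
t 22.03 eef [621.  361.1  94.8] yaw -0.2301 F [ 2.2 -0.6 -1.9] sphere depth 6.1 up 2.8 ey 0.2 Fn 0.8 Fup -2.9
```

```bash
python3 -m handwheel '[{"delta_pos":[-0.08,0.019,-0.057],"yaw":0},{"delta_pos":[0,0,0],"yaw":0}]'>/dev/null; python3 tgt.py 0.5
python3 -m handwheel '[{"delta_pos":[-0.08,0.019,-0.057],"yaw":0},{"delta_pos":[0,0,0],"yaw":0}]'>/dev/null; python3 tgt.py 0.5
python3 -m handwheel '[{"delta_pos":[-0.08,0.019,-0.057],"yaw":0},{"delta_pos":[0,0,0],"yaw":0}]'>/dev/null; python3 tgt.py 0.5
```

```text
t 22.2 eef [620.  361.2  94.1] yaw -0.2299 F [ 1.5 -0.6 -1. ] sphere depth 7.3 up 2.7 ey 0.1 Fn 0.7 Fup -1.7
t 22.37 eef [619.5 361.3  93.8] yaw -0.23 F [ 0.8 -1.1 -1.8] sphere depth 7.9 up 2.7 ey 0.1 Fn -0.2 Fup -2.1
t 22.53 eef [619.  361.4  93.4] yaw -0.23 F [ 2.4 -1.1 -2.4] sphere depth 8.5 up 2.7 ey 0.1 Fn 0.7 Fup -3.4
```

```bash
sed -i 's/gx=-121.3,gz=14.6/gx=-115.3,gz=13.3/' tgt.py; python3 tgt.py 0.5; python3 pit.py
python3 -m handwheel '[{"delta_pos":[-0.08,0.019,-0.057],"yaw":0},{"delta_pos":[0,0,0],"yaw":0}]'>/dev/null; python3 tgt.py 0.5
python3 -m handwheel '[{"delta_pos":[-0.08,0.019,-0.057],"yaw":0},{"delta_pos":[0,0,0],"yaw":0}]'>/dev/null; python3 tgt.py 0.5
python3 -m handwheel '[{"delta_pos":[-0.08,0.019,-0.057],"yaw":0},{"delta_pos":[0,0,0],"yaw":0}]'>/dev/null; python3 tgt.py 0.5; python3 rod.py
```

```text
t 22.53 eef [619.  361.4  93.4] yaw -0.23 F [ 2.4 -1.1 -2.4] sphere depth 3.3 up 1.0 ey 0.1 Fn 0.7 Fup -3.4
slope deg 24.3 z0 -19.9 xmax 38.8 951
t 22.58 eef [619.1 361.4  93.4] yaw -0.2301 F [ 1.1 -1.4 -2.1] sphere depth 2.0 up 9.6 ey 0.1 Fn -0.1 Fup -2.5
t 22.75 eef [618.5 361.5  93. ] yaw -0.2302 F [ 1.9 -0.4 -2. ] sphere depth 4.0 up 1.0 ey 0.1 Fn 0.5 Fup -2.7
t 22.92 eef [617.8 361.7  92.5] yaw -0.2302 F [ 2.2 -1.1 -1.6] sphere depth 4.8 up 0.9 ey 0.1 Fn 1.0 Fup -2.7
t 23.08 eef [617.7 361.8  92.3] yaw -0.2303 F [ 1.5 -0.2 -0.1] sphere depth 5.1 up 0.9 ey 0.2 Fn 1.2 Fup -0.9
scene -122 5 b -0.7 z -7.2 -124.0
scene -110 2 b 2.7 z -23.3 -112.0
top -110 1 b 6.1 z -28.4 -109.0
top -98 4 b -0.7 z -47.1 -96.0
top -86 10 b 0.1 z -43.0 -91.0
top -74 8 b 0.3 z -36.3 -78.0
top -62 12 b 0.2 z -31.5 -68.0
top -50 24 b -1.5 z -22.3 -56.0
top -38 24 b -0.4 z -15.0 -43.0
top -26 24 b 0.1 z -10.0 -32.0
top -14 10 b -0.2 z -6.2 -20.0
t 23.18 eef [617.7 361.7  92.3] yaw -0.2305 F [ 3.6 -0.4 -0.9] sphere depth -15.0 up 54.3 ey 0.1 Fn 2.5 Fup -2.8
```

```bash
python3 -m handwheel '[{"delta_pos":[-0.08,0.019,-0.057],"yaw":0},{"delta_pos":[0,0,0],"yaw":0}]'>/dev/null; python3 tgt.py 0.5
python3 -m handwheel '[{"delta_pos":[-0.08,0.019,-0.057],"yaw":0},{"delta_pos":[0,0,0],"yaw":0}]'>/dev/null; python3 tgt.py 0.5
python3 -m handwheel '[{"delta_pos":[-0.08,0.019,-0.057],"yaw":0},{"delta_pos":[0,0,0],"yaw":0}]'>/dev/null; python3 tgt.py 0.5
```

```text
t 23.35 eef [616.9 362.   91.7] yaw -0.2303 F [ 4.1 -1.6  0.8] sphere depth 6.1 up 0.9 ey 0.2 Fn 4.0 Fup -1.9
t 23.52 eef [616.1 362.2  91.1] yaw -0.2304 F [ 4.5 -1.3 -0.1] sphere depth 7.2 up 0.8 ey 0.2 Fn 3.7 Fup -2.8
t 23.68 eef [615.3 362.4  90.5] yaw -0.2303 F [ 4.9 -1.4  0.6] sphere depth 8.2 up 0.9 ey 0.2 Fn 4.6 Fup -2.4
```

```bash
python3 -m handwheel '[{"delta_pos":[-0.08,0.019,-0.057],"yaw":0},{"delta_pos":[0,0,0],"yaw":0}]'>/dev/null; python3 tgt.py 0.5
python3 -m handwheel '[{"delta_pos":[-0.05,0.012,-0.036],"yaw":0},{"delta_pos":[0,0,0],"yaw":0}]'>/dev/null; python3 tgt.py 0.5
```

```text
t 23.85 eef [614.6 362.5  89.9] yaw -0.2304 F [ 5.7 -1.2  1.9] sphere depth 9.0 up 0.8 ey 0.2 Fn 5.8 Fup -1.8
t 24.02 eef [614.5 362.6  89.8] yaw -0.2305 F [ 5.6 -1.4  1.5] sphere depth 9.2 up 0.7 ey 0.2 Fn 5.6 Fup -2.1
```

```bash
python3 -m handwheel '[{"delta_pos":[-0.06,0.014,-0.043],"yaw":0},{"delta_pos":[0,0,0],"yaw":0}]'>/dev/null; python3 tgt.py 0.5
python3 -m handwheel '[{"delta_pos":[-0.06,0.014,-0.043],"yaw":0},{"delta_pos":[0,0,0],"yaw":0}]'>/dev/null; python3 tgt.py 0.5
```

```text
t 24.18 eef [614.5 362.5  89.7] yaw -0.2307 F [ 6.9 -2.8  1.7] sphere depth 9.2 up 0.7 ey 0.2 Fn 7.0 Fup -2.9
t 24.35 eef [614.5 362.5  89.6] yaw -0.2309 F [ 6.9 -2.5  3.6] sphere depth 9.3 up 0.6 ey 0.2 Fn 8.1 Fup -1.2
```

The force rises without further travel, so the key is fully down. Holding, then drawing out along the normal.

```bash
python3 -m handwheel '[{"delta_pos":[0,0,0],"yaw":0},{"delta_pos":[0,0,0],"yaw":0},{"delta_pos":[0,0,0],"yaw":0},{"delta_pos":[0,0,0],"yaw":0},{"delta_pos":[0,0,0],"yaw":0},{"delta_pos":[0,0,0],"yaw":0}]'>/dev/null; python3 tgt.py 0.5
python3 -m handwheel '[{"delta_pos":[0.2,-0.047,0.14],"yaw":0},{"delta_pos":[0.3,-0.07,0.21],"yaw":0},{"delta_pos":[0.5,-0.12,0.35],"yaw":0},{"delta_pos":[0.8,-0.19,0.57],"yaw":0},{"delta_pos":[1.5,-0.36,1.2],"yaw":0},{"delta_pos":[0.5,-0.1,0.5],"yaw":0},{"delta_pos":[0,0,0],"yaw":0},{"delta_pos":[0,0,0],"yaw":0}]'; python3 pit.py; python3 rod.py
```

```text
t 24.85 eef [614.5 362.5  89.6] yaw -0.2309 F [ 6.9 -2.7  2.9] sphere depth 9.3 up 0.6 ey 0.2 Fn 7.7 Fup -1.8
clock: 25.52
eef_pos: [649.7, 354.2, 118.2]
tool_rot: [-3.141, 0.001, -0.231]
force: [-1.1, 0.1, -0.8]
width: 10.4
gripper_force: 58.7
slope deg 23.3 z0 -20.2 xmax 39.0 982
t 25.57 eef [648.9 354.5 117.6] yaw -0.2301 F [-0.  -0.1 -0.3] sphere depth -37.4 up 13.8 ey 0.2 Fn -0.2 Fup -0.3
scene -122 1 b 3.1 z -81.2 -122.0
top -110 2 b -0.9 z -52.0 -106.0
top -98 12 b -1.1 z -47.7 -103.0
top -86 14 b -1.1 z -44.7 -92.0
top -74 15 b -0.8 z -37.7 -80.0
top -62 18 b -0.9 z -30.1 -68.0
top -50 30 b -1.6 z -22.2 -56.0
top -38 30 b -2.4 z -15.5 -44.0
top -26 30 b -1.5 z -9.3 -32.0
top -14 14 b -1.3 z -5.7 -20.0
t 25.67 eef [648.6 354.7 117.3] yaw -0.2294 F [ 0.1  0.9 -0.4] sphere depth -55.4 up 56.6 ey 0.3 Fn -0.3 Fup -0.2
```

```bash
python3 -m handwheel '[{"delta_pos":[3,0,-1],"yaw":0},{"delta_pos":[3,0,-2],"yaw":0},{"delta_pos":[0,0,-2],"yaw":0},{"delta_pos":[0,0,-1],"yaw":0},{"delta_pos":[0,0,-0.5],"yaw":0},{"delta_pos":[0,0,-0.3],"yaw":0},{"delta_pos":[0,0,0],"yaw":0},{"delta_pos":[0,0,0],"yaw":0}]'|head -4
python3 -m handwheel '[{"delta_pos":[0.15,-0.03,-0.3],"yaw":0},{"delta_pos":[0.15,-0.03,-0.3],"yaw":0},{"delta_pos":[0.15,-0.03,-0.3],"yaw":0},{"delta_pos":[0,0,0],"yaw":0}]'|head -4
python3 -m handwheel '[{"delta_pos":[0.14,-0.03,-0.3],"yaw":0},{"delta_pos":[0.13,-0.03,-0.3],"yaw":0},{"delta_pos":[0.12,-0.03,-0.3],"yaw":0},{"delta_pos":[0,0,0],"yaw":0}]'|head -4; python3 pit.py
```

```text
clock: 26.33
eef_pos: [710.1, 355.2, 51.5]
tool_rot: [-3.14, -0.001, -0.229]
force: [0.7, 0.2, -0.7]
clock: 26.67
eef_pos: [715.3, 353.3, 41.4]
tool_rot: [-3.141, -0.001, -0.231]
force: [-0.0, 0.7, 2.8]
clock: 27.0
eef_pos: [720.0, 352.2, 32.6]
tool_rot: [-3.14, -0.002, -0.231]
force: [1.6, -0.9, 4.7]
slope deg 19.4 z0 -19.5 xmax 39.3 1123
t 27.05 eef [719.9 352.3  32.8] yaw -0.2306 F [0.9 0.  4.9] sphere depth -47.6 up -88.0 ey 14.3 Fn 3.5 Fup 3.5
```

Works; continue down to TCP z of about 7.

```bash
python3 -m handwheel '[{"delta_pos":[0.11,-0.02,-0.3],"yaw":0},{"delta_pos":[0.1,-0.02,-0.3],"yaw":0},{"delta_pos":[0.09,-0.02,-0.3],"yaw":0},{"delta_pos":[0,0,0],"yaw":0}]'|head -4
python3 -m handwheel '[{"delta_pos":[0.08,-0.02,-0.3],"yaw":0},{"delta_pos":[0.07,-0.02,-0.3],"yaw":0},{"delta_pos":[0.06,-0.01,-0.3],"yaw":0},{"delta_pos":[0,0,0],"yaw":0}]'|head -4; 
python3 -m handwheel '[{"delta_pos":[0.05,-0.01,-0.3],"yaw":0},{"delta_pos":[0.04,-0.01,-0.3],"yaw":0},{"delta_pos":[0,0,0],"yaw":0}]'|head -4; python3 pit.py
```

```text
clock: 27.38
eef_pos: [722.5, 351.5, 23.4]
tool_rot: [-3.141, -0.001, -0.231]
force: [2.0, -0.5, 5.5]
clock: 27.72
eef_pos: [723.9, 351.0, 13.9]
tool_rot: [3.141, -0.0, -0.23]
force: [2.1, -0.2, 4.7]
clock: 27.97
eef_pos: [724.4, 351.0, 7.6]
tool_rot: [3.141, 0.0, -0.23]
force: [2.3, -0.1, 4.1]
slope deg 7.3 z0 -19.6 xmax 39.1 1327
t 28.02 eef [724.4 351.    7.8] yaw -0.2303 F [ 0.7 -0.1  5. ] sphere depth -46.0 up -88.6 ey 14.0 Fn 3.4 Fup 3.7
```

```bash
python3 -m handwheel '[{"delta_pos":[0,0,1],"yaw":0},{"delta_pos":[0,0,3],"yaw":0},{"delta_pos":[0,0,3.5],"yaw":0},{"delta_pos":[0,0,3.5],"yaw":0},{"delta_pos":[-0.7,-2,3.5],"yaw":0.01}]' >/dev/null
python3 -m handwheel '[{"delta_pos":[-1.3,-3.5,0],"yaw":0.0195},{"delta_pos":[-1.3,-3.5,0],"yaw":0.0195},{"delta_pos":[-1.3,-3.5,0],"yaw":0.0195},{"delta_pos":[-1.3,-3.5,0],"yaw":0.0195},{"delta_pos":[-1.3,-3.5,0],"yaw":0.0195},{"delta_pos":[-1.3,-3.5,0],"yaw":0.0195},{"delta_pos":[-1.3,-3.5,0],"yaw":0.0195},{"delta_pos":[-1.3,-3.5,0],"yaw":0.0195},{"delta_pos":[-1.3,-3.5,0],"yaw":0.0195},{"delta_pos":[-1.3,-3.5,0],"yaw":0.0195}]' | head -3
python3 -m handwheel '[{"delta_pos":[-1.3,-3.5,0],"yaw":0.0195},{"delta_pos":[-1.3,-3.5,0],"yaw":0.0195},{"delta_pos":[-1.3,-3.5,0],"yaw":0.0195},{"delta_pos":[-1.3,-3.5,0],"yaw":0.0195},{"delta_pos":[-1.3,-3.5,0],"yaw":0.0195},{"delta_pos":[-1.3,-3.5,0],"yaw":0.0195},{"delta_pos":[-1.3,-3.5,0],"yaw":0.0195},{"delta_pos":[-1.3,-3.5,0],"yaw":0.0195},{"delta_pos":[-0.8,-2.4,0],"yaw":0.009},{"delta_pos":[0,0,0],"yaw":0}]' >/dev/null
python3 -m handwheel '[{"delta_pos":[0,0,0],"yaw":0},{"delta_pos":[0,0,0],"yaw":0}]' | head -3; python3 pit.py
python3 - <<'E'
from h import *
st=status.read_state(); p=get_image('wrist'); P=cloud(p,st)
r=models.boxes_of(p,'pen_rest'); print(r[:1])
Q=P.reshape(-1,3);C=p['color'].reshape(-1,3).astype(int)
m=(np.hypot(Q[:,0]-460,Q[:,1]+327)<75)&(C[:,0]>C[:,2]+25)&(Q[:,2]<36)
q=Q[m];print(cv2.minAreaRect(q[:,:2].astype(np.float32)),len(q))
s=q[q[:,2]>26]
th=np.radians(8); ax=np.array([np.cos(th),np.sin(th)]);ay=np.array([-ax[1],ax[0]])
d=q[:,:2]-[460,-327]; a,b=d@ax,d@ay
print('base b',np.percentile(b[(a>20)&(q[:,2]<10)],[1,99]),'a max',np.percentile(a[q[:,2]<10],[1,99]))
k=(q[:,2]>27)&(a>30); print('saddle pts',k.sum(),'a',np.percentile(a[k],[1,99]),'b',np.percentile(b[k],[1,99]), 'gap',b[k][b[k]<0].max() if (b[k]<0).any() else None,b[k][b[k]>0].min() if (b[k]>0).any() else None)
E
```

```text
clock: 29.27
eef_pos: [585.8, -20.1, 153.1]
tool_rot: [-3.142, 0.002, -0.023]
clock: 30.27
eef_pos: [475.6, -321.5, 152.9]
tool_rot: [-3.14, 0.0, 0.141]
slope deg 9.1 z0 -19.6 xmax 38.8 1300
t 30.32 eef [ 476.1 -320.9  153. ] yaw 0.142 F [ 0.1 -0.1  0.2] sphere depth -61.8 up 73.2 ey -738.2 Fn 0.2 Fup 0.1
[{'rect': [296.9, 138.7, 359.3, 256.3], 'score': 0.73}]
((465.79901123046875, -326.3911437988281), (104.03117370605469, 51.027992248535156), 8.16312313079834) 4403
base b [-24.63757162  24.61325235] a max [-35.42860106  57.33303186]
saddle pts 491 a [40.46773312 52.1830083 ] b [-19.9631165   19.54949543] gap -8.988693769469194 9.02924644389328
```

```bash
python3 -m handwheel '[{"delta_pos":[-0.04,-0.35,-2.5],"yaw":0},{"delta_pos":[0,0,-2.5],"yaw":0},{"delta_pos":[0,0,-2.5],"yaw":0},{"delta_pos":[0,0,-2],"yaw":0},{"delta_pos":[0,0,-1],"yaw":0},{"delta_pos":[0,0,-0.5],"yaw":0},{"delta_pos":[0,0,0],"yaw":0},{"delta_pos":[0,0,0],"yaw":0},{"delta_pos":[0,0,0],"yaw":0}]'
```

```text
clock: 31.17
eef_pos: [476.2, -326.9, 44.4]
tool_rot: [3.14, -0.002, 0.14]
force: [-0.1, -0.5, -0.1]
width: 10.9
gripper_force: 58.7
```

```bash
python3 -m handwheel '[{"delta_pos":[-0.05,0.25,-0.4],"yaw":0},{"delta_pos":[0,0,-0.6],"yaw":0},{"delta_pos":[0,0,-0.5],"yaw":0},{"delta_pos":[0,0,0],"yaw":0},{"delta_pos":[0,0,0],"yaw":0}]'| grep -v grip
python3 -m handwheel '[{"delta_pos":[0,0,-0.3],"yaw":0},{"delta_pos":[0,0,-0.2],"yaw":0},{"delta_pos":[0,0,0],"yaw":0}]'| grep -v grip
```

```text
clock: 31.58
eef_pos: [474.5, -323.8, 27.8]
tool_rot: [-3.141, 0.001, 0.14]
force: [0.3, 0.2, -0.9]
width: 10.8
clock: 31.83
eef_pos: [475.8, -324.0, 23.8]
tool_rot: [3.141, -0.002, 0.14]
force: [0.8, 0.3, 8.1]
width: 10.7
```

Front saddle contact (8 N); press on to level it.

```bash
python3 -m handwheel '[{"delta_pos":[0,0,-0.2],"yaw":0},{"delta_pos":[0,0,-0.1],"yaw":0},{"delta_pos":[0,0,0],"yaw":0}]'| grep -v grip
python3 -m handwheel '[{"delta_pos":[0,0,-0.2],"yaw":0},{"delta_pos":[0,0,-0.1],"yaw":0},{"delta_pos":[0,0,0],"yaw":0}]'| grep -v grip; python3 pit.py
```

```text
clock: 32.08
eef_pos: [476.5, -324.0, 21.2]
tool_rot: [3.14, -0.003, 0.14]
force: [1.2, 1.0, 6.9]
width: 10.3
clock: 32.33
eef_pos: [477.1, -324.1, 18.4]
tool_rot: [3.14, -0.004, 0.14]
force: [2.4, 1.8, 7.5]
width: 10.6
slope deg 1.2 z0 -19.9 xmax 38.0 1285
t 32.38 eef [ 477.1 -324.1   18.4] yaw 0.1404 F [2.6 2.3 8.4] sphere depth 6.0 up -24.2 ey -741.4 Fn 6.4 Fup 5.7
```

```bash
python3 -m handwheel '[{"delta_pos":[0,0,-0.1],"yaw":0},{"delta_pos":[0,0,-0.1],"yaw":0},{"delta_pos":[0,0,0],"yaw":0}]'| grep -v grip
python3 -m handwheel '[{"delta_pos":[0,0,0],"yaw":0},{"delta_pos":[0,0,0],"yaw":0},{"delta_pos":[0,0,0],"yaw":0}]' -0.5| grep -v grip
python3 -m handwheel '[{"delta_pos":[0,0,0],"yaw":0},{"delta_pos":[0,0,0],"yaw":0},{"delta_pos":[0,0,0],"yaw":0},{"delta_pos":[0,0,0],"yaw":0},{"delta_pos":[0,0,0],"yaw":0}]' 1 | grep -v grip
python3 -m handwheel '[{"delta_pos":[0,0,1],"yaw":0},{"delta_pos":[0,0,3],"yaw":0},{"delta_pos":[0,0,3.5],"yaw":0},{"delta_pos":[0,0,3.5],"yaw":0},{"delta_pos":[0,0,3.5],"yaw":0},{"delta_pos":[0,0,3.5],"yaw":0},{"delta_pos":[0,0,0.5],"yaw":0},{"delta_pos":[0,0,0],"yaw":0},{"delta_pos":[0,0,0],"yaw":0}]' | grep -v grip
python3 sty.py
python3 - <<'E'
from h import *
st=status.read_state(); p=get_image('wrist');P=cloud(p,st)
th=np.radians(8); ax=np.array([np.cos(th),np.sin(th)]);ay=np.array([-ax[1],ax[0]])
Q=P.reshape(-1,3); d=Q[:,:2]-[462.3,-326.7]; a,b=d@ax,d@ay
for lo in range(-120,70,10):
    m=(a>lo)&(a<lo+10)&(abs(b)<5)&(Q[:,2]>20)&(Q[:,2]<60); 
    if m.sum()>3: print(lo+5,m.sum(),'z',np.percentile(Q[m,2],80).round(1),'b',np.mean(b[m]).round(1))
m=(a>-110)&(a<-80)&(abs(b)<10)&(Q[:,2]>12)
print('tip a min',a[m].min() if m.any() else None)
r=[d for d in models.boxes_of(p,'slab_up') if d['score']>.5]
for d in r:
    x=np.clip(np.array(d['rect'],int)+[-8,-8,8,8],0,[639,399,639,399]); print('up',d['rect'],fit(P,p['color'],x,37,50))
E
```

```text
clock: 32.63
eef_pos: [477.4, -324.1, 16.5]
tool_rot: [3.14, -0.004, 0.141]
force: [3.0, 1.4, 8.1]
width: 10.4
clock: 32.88
eef_pos: [474.3, -324.0, 15.0]
tool_rot: [-3.141, 0.001, 0.139]
force: [0.4, -0.3, -0.7]
width: 20.9
clock: 33.3
eef_pos: [474.6, -323.9, 15.1]
tool_rot: [-3.142, 0.0, 0.14]
force: [0.1, 1.0, -0.4]
width: 80.3
clock: 34.05
eef_pos: [474.5, -323.6, 200.4]
tool_rot: [3.142, -0.0, 0.14]
force: [0.3, 0.3, -0.4]
width: 85.5
[ 474.49427654 -323.64761251  200.44681817] [ 3.14153744e+00 -3.83205386e-04  1.39860207e-01] 34.05
[{'rect': [428.4, 179.6, 535.1, 297.8], 'score': 0.95}, {'rect': [318.8, 141.6, 334.1, 297.5], 'score': 0.73}, {'rect': [204.6, 265.6, 251.6, 358.0], 'score': 0.56}]
rest [299 128 352 247]
handle top dark (463.34259033203125, -326.7679443359375) (102.69364166259766, 11.610332489013672) 7.7957234382629395 1499 35.64926109205851
rest base (460.1663818359375, -327.4428405761719) (114.7846450805664, 50.39667510986328) 8.204631805419922 3272
-105 29 z 33.1 b 0.0
-95 63 z 33.6 b 0.0
-85 66 z 33.4 b 0.0
-75 66 z 33.4 b 0.1
-65 67 z 33.4 b 0.1
-55 63 z 34.2 b 0.2
-45 107 z 36.3 b 0.1
-35 112 z 36.2 b 0.2
-25 117 z 36.2 b 0.1
-15 115 z 36.4 b 0.2
-5 119 z 36.2 b 0.1
5 121 z 36.3 b 0.2
15 122 z 36.2 b 0.2
25 133 z 36.3 b -0.1
35 142 z 36.2 b -0.2
45 143 z 36.4 b -0.1
55 48 z 36.0 b -0.1
tip a min -105.956065048992
up [70.6, 101.0, 166.5, 228.1] (array([ 462.9, -141.6]), array([108.6,  59.5]), 14.6, 41.7, 7948, array([ 465.6, -142.5]))
```

The stylus is level in both notches, as before. Now the second slab.

```bash
python3 -m handwheel '[{"delta_pos":[-0.18,3.0,0],"yaw":0.019},{"delta_pos":[-0.18,3.0,0],"yaw":0.019},{"delta_pos":[-0.18,3.0,0],"yaw":0.019},{"delta_pos":[-0.18,3.0,0],"yaw":0.019},{"delta_pos":[-0.18,3.0,0],"yaw":0.019},{"delta_pos":[-0.18,3.0,0],"yaw":0.018},{"delta_pos":[0,0.2,0],"yaw":0},{"delta_pos":[0,0,0],"yaw":0},{"delta_pos":[0,0,0],"yaw":0}]' | grep -v grip
python3 - <<'E'
from h import *
st=status.read_state(); p=get_image('wrist');P=cloud(p,st);print(st['eef_pos'],st['tool_rot'])
for d in models.boxes_of(p,'slab_up')[:3]:
    x=np.clip(np.array(d['rect'],int)+[-8,-8,8,8],0,[639,399,639,399]); 
    try: print('up',d['score'],d['rect'],fit(P,p['color'],x,37,50))
    except Exception: pass
E
```

```text
clock: 35.05
eef_pos: [463.9, -142.5, 199.8]
tool_rot: [3.141, 0.001, 0.253]
force: [-0.3, -0.9, 1.1]
width: 85.5
[ 463.90576119 -142.49259097  199.78511866] [3.14121764e+00 6.68649293e-04 2.52664510e-01]
up 0.79 [288.8, 121.4, 356.3, 241.6] (array([ 463. , -140.9]), array([106.5,  58.3]), 14.58, 41.7, 7970, array([ 465.7, -140.4]))
```

```bash
python3 -m handwheel '[{"delta_pos":[-0.09,0.17,-2.8],"yaw":0.001},{"delta_pos":[0,0,-2.8],"yaw":0},{"delta_pos":[0,0,-2.8],"yaw":0},{"delta_pos":[0,0,-2.8],"yaw":0},{"delta_pos":[0,0,-2.8],"yaw":0},{"delta_pos":[0,0,-1.5],"yaw":0},{"delta_pos":[0,0,-0.8],"yaw":0},{"delta_pos":[0,0,0],"yaw":0},{"delta_pos":[0,0,0],"yaw":0},{"delta_pos":[0,0,0],"yaw":0}]' | grep -v grip
```

```text
clock: 35.98
eef_pos: [463.8, -141.0, 38.0]
tool_rot: [3.14, -0.002, 0.253]
force: [-0.8, -0.8, 0.0]
width: 85.2
```

```bash
python3 -m handwheel '[{"delta_pos":[-0.05,0,-0.6],"yaw":0},{"delta_pos":[0,0,-0.4],"yaw":0},{"delta_pos":[0,0,-0.2],"yaw":0},{"delta_pos":[0,0,0],"yaw":0},{"delta_pos":[0,0,0],"yaw":0}]' | grep -v grip
python3 -m handwheel '[{"delta_pos":[0,0,0],"yaw":0},{"delta_pos":[0,0,0],"yaw":0},{"delta_pos":[0,0,0],"yaw":0},{"delta_pos":[0,0,0],"yaw":0},{"delta_pos":[0,0,0],"yaw":0}]' -1
python3 -m handwheel '[{"delta_pos":[0,0,0.5],"yaw":0},{"delta_pos":[0,0,1],"yaw":0},{"delta_pos":[0,0,2],"yaw":0},{"delta_pos":[0,0,3],"yaw":0},{"delta_pos":[0,0,3],"yaw":0},{"delta_pos":[0,0,3],"yaw":0},{"delta_pos":[0,0,0],"yaw":0},{"delta_pos":[0,0,0],"yaw":0}]'
```

```text
clock: 36.4
eef_pos: [462.5, -140.2, 25.1]
tool_rot: [-3.142, 0.0, 0.254]
force: [0.1, -0.6, 0.8]
width: 85.6
clock: 36.82
eef_pos: [462.7, -140.3, 25.7]
tool_rot: [3.141, -0.001, 0.254]
force: [-0.5, 0.5, 5.4]
width: 56.0
gripper_force: 64.0
clock: 37.48
eef_pos: [463.5, -140.4, 152.0]
tool_rot: [3.14, -0.004, 0.254]
force: [-0.4, 0.1, -2.6]
width: 56.2
gripper_force: 65.0
```

```bash
python3 -m handwheel '[{"delta_pos":[1.3,2.75,0],"yaw":-0.0255},{"delta_pos":[1.3,2.75,0],"yaw":-0.0255},{"delta_pos":[1.3,2.75,0],"yaw":-0.0255},{"delta_pos":[1.3,2.75,0],"yaw":-0.0255},{"delta_pos":[1.3,2.75,0],"yaw":-0.0255},{"delta_pos":[1.3,2.75,0],"yaw":-0.0255},{"delta_pos":[1.3,2.75,0],"yaw":-0.0255},{"delta_pos":[1.3,2.75,0],"yaw":-0.0255},{"delta_pos":[0,0,0],"yaw":0},{"delta_pos":[0,0,0],"yaw":0}]' >/dev/null
python3 -m handwheel '[{"delta_pos":[0,0,0],"yaw":0},{"delta_pos":[0,0,0],"yaw":0}]' >/dev/null
cat > held.py <<'E'
from h import *
st=status.read_state(); p=get_image('wrist'); P=cloud(p,st)
print(np.round(st['eef_pos'],1),np.round(st['tool_rot'],4),st['clock'],np.round(st['force'],1))
Rt=R.from_euler('xyz',st['tool_rot']).as_matrix(); L=((P-st['eef_pos'])@Rt).reshape(-1,3)
m=(L[:,2]>-20)&(L[:,2]<-13)&(L[:,0]>15)&(L[:,0]<70)&(abs(L[:,1])<40); l=L[m]
print(len(l),'ztop',np.median(l[:,2]).round(1),'tilt',np.polyfit(l[:,0],l[:,2],1)[0].round(4))
e=[]
for lo in (20,30,40):
    k=l[(l[:,0]>lo)&(l[:,0]<lo+10)]; e.append(np.percentile(k[:,1],[.5,99.5])); print(lo,e[-1].round(1))
f=[l[abs(l[:,1]-y)<5][:,0].max() for y in(-15,0,15)]; print('front',np.round(f,1))
cy=np.mean(e); cx=np.mean(f)-54
print('held centre tool',cx,cy,'world',(st['eef_pos']+Rt@[cx,cy,0])[:2].round(1))
Q=P.reshape(-1,3)
for nm,z0,z1 in(('board',71,77),):
    q=Q[(Q[:,2]>z0)&(Q[:,2]<z1)&(Q[:,0]>580)&(Q[:,0]<640)&(abs(Q[:,1]-82)<45)]
    if len(q)>20:
        th=st['tool_rot'][2]; ax=np.array([np.cos(th),np.sin(th)]);ay=np.array([-ax[1],ax[0]])
        a,b=q[:,:2]@ax,q[:,:2]@ay; am=np.percentile(a,99.5); k=a>am-2.5
        print(nm,len(q),'front edge',(am*ax+ay*np.mean(np.percentile(b[k],[1,99]))).round(1),'w',np.ptp(np.percentile(b[k],[1,99])).round(1),'centre',((am-58)*ax+ay*np.mean(np.percentile(b[k],[1,99]))).round(1))
E
python3 held.py
```

```text
[565.3  78.1 149.2] [3.1404e+00 2.6000e-03 4.8100e-02] 38.4833 [ 0.8 -0.2 -3.5]
15869 ztop -15.9 tilt 0.0051
20 [-27.9  29.1]
30 [-28.   29.1]
40 [-28.   29.1]
front [54.2 54.3 54.4]
held centre tool 0.293007901068421 0.5554840550015155 world [565.6  77.5]
board 2503 front edge [625.2  82.3] w 62.5 centre [567.3  79.6]
```

```bash
python3 -m handwheel '[{"delta_pos":[0.17,0.2,-1.5],"yaw":0},{"delta_pos":[0,0,-1.8],"yaw":0},{"delta_pos":[0,0,-1.5],"yaw":0},{"delta_pos":[0,0,-0.9],"yaw":0},{"delta_pos":[0,0,-0.5],"yaw":0},{"delta_pos":[0,0,-0.2],"yaw":0},{"delta_pos":[0,0,0],"yaw":0},{"delta_pos":[0,0,0],"yaw":0},{"delta_pos":[0,0,0],"yaw":0}]' >/dev/null; python3 held.py
```

```text
[568.9  81.8  86.9] [-3.1414e+00 -1.5000e-03  4.9700e-02] 39.2833 [-0.4  0.8 -2.6]
15874 ztop -15.9 tilt 0.0055
20 [-27.9  29. ]
30 [-27.9  29. ]
40 [-28.  29.]
front [54.1 54.5 54.3]
held centre tool 0.3157450166389779 0.541654693745332 world [569.2  81.2]
board 1320 front edge [625.2  82.4] w 62.3 centre [567.3  79.5]
```

```bash
python3 -m handwheel '[{"delta_pos":[-0.16,-0.16,-0.3],"yaw":0},{"delta_pos":[0,0,-0.25],"yaw":0},{"delta_pos":[0,0,-0.2],"yaw":0},{"delta_pos":[0,0,-0.1],"yaw":0},{"delta_pos":[0,0,0],"yaw":0},{"delta_pos":[0,0,0],"yaw":0}]' | grep -v grip
python3 -m handwheel '[{"delta_pos":[0,0,-0.1],"yaw":0},{"delta_pos":[0,0,-0.05],"yaw":0},{"delta_pos":[0,0,0],"yaw":0}]' | grep -v grip; python3 held.py | grep -E "world|board"
```

```text
clock: 39.83
eef_pos: [566.6, 80.2, 77.5]
tool_rot: [3.142, 0.0, 0.05]
force: [0.9, 0.8, -2.1]
width: 56.5
clock: 40.08
eef_pos: [566.6, 80.2, 76.1]
tool_rot: [3.142, 0.0, 0.05]
force: [-0.3, -0.2, -2.5]
width: 56.3
held centre tool 0.2924809996472959 0.5376608491127873 world [566.9  79.6]
board 2050 front edge [625.1  82.4] w 62.6 centre [567.2  79.5]
```

Centred to under 1 mm; lower until contact and let go.

```bash
python3 -m handwheel '[{"delta_pos":[0,0,-0.06],"yaw":0},{"delta_pos":[0,0,0],"yaw":0}]' | grep -E "eef|^force"
python3 -m handwheel '[{"delta_pos":[0,0,-0.06],"yaw":0},{"delta_pos":[0,0,0],"yaw":0}]' | grep -E "eef|^force"
```

```text
eef_pos: [566.7, 80.2, 75.8]
force: [-0.5, -1.1, -0.1]
eef_pos: [566.7, 80.2, 75.8]
force: [-1.7, -1.2, 4.8]
```

```bash
python3 -m handwheel '[{"delta_pos":[0,0,0],"yaw":0},{"delta_pos":[0,0,0],"yaw":0},{"delta_pos":[0,0,0],"yaw":0},{"delta_pos":[0,0,0],"yaw":0},{"delta_pos":[0,0,0],"yaw":0}]' 1 | grep -v grip
python3 -m handwheel '[{"delta_pos":[0,0,1],"yaw":0},{"delta_pos":[0,0,2],"yaw":0},{"delta_pos":[-1,0,3],"yaw":0},{"delta_pos":[-2,0,3],"yaw":0},{"delta_pos":[-3,0,3],"yaw":0},{"delta_pos":[0,0,2],"yaw":0},{"delta_pos":[0,0,0],"yaw":0},{"delta_pos":[0,0,0],"yaw":0},{"delta_pos":[0,0,0],"yaw":0}]' | grep -v grip
python3 - <<'E'
from h import *
st=status.read_state(); p=get_image('wrist');P=cloud(p,st)
print('slab_up',fit(P,p['color'],(200,0,460,230),84,102)); print('board rim',fit(P,p['color'],(200,0,460,230),70.5,78))
t=get_image('top');PT=cloud(t)
print('top: up',fit(PT,t['color'],(235,130,300,215),84,104),'pan',fit(PT,t['color'],(225,130,305,220),40,60)[:3],'stylus',fit(PT,t['color'],(405,185,430,235),28,48,lambda C:C.max(1)<60))
for o in('candlestick','vase','jar'): print(o,models.boxes_of(t,o)[0]['rect'])
E
```

```text
clock: 40.88
eef_pos: [566.7, 80.2, 74.9]
tool_rot: [3.142, -0.0, 0.05]
force: [-0.2, -0.4, 0.6]
width: 85.2
clock: 41.63
eef_pos: [507.3, 80.3, 214.3]
tool_rot: [-3.142, -0.0, 0.05]
force: [-0.1, -0.0, -0.5]
width: 85.3
slab_up (array([567.2,  79.4]), array([107.1,  58.6]), 2.89, 91.8, 11863, array([569.7,  79.7]))
board rim (array([567.6,  79.6]), array([114.8,  64.6]), 2.64, 73.7, 644, array([586. ,  84.4]))
top: up (array([568.6,  70. ]), array([112.1,  48. ]), 12.58, 91.5, 500, array([583.9,  74.2])) pan (array([556.1,  78.8]), array([179.1, 149. ]), -6.05) stylus (array([ 464.5, -323.3]), array([96.2,  9.5]), 7.8, 34.8, 118, array([ 463.5, -322.5]))
candlestick [432.7, 128.4, 480.1, 169.0]
vase [302.9, 82.1, 329.8, 113.1]
jar [205.8, 101.0, 233.8, 128.9]
```

```bash
python3 -c "
from cell import ctrl; print(ctrl.finish_job())"
```

```text
the job is handed in; nothing more can be done
None
```

I handed the job in at about 42 s: separator and second slab are stacked within about 1 mm of the first slab by the wrist camera, and the stylus is level in its rest. I judged the key fully down by force alone (stalled at about 8 N, held over half a second); the hand-in returned no verdict.

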